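Lay out the hotplate and balance station

ROBOT

A 6-joint arm with a two-finger parallel gripper is mounted at the origin on the work surface. World frame = base frame: x ahead of the robot, y to its left, z up, the work surface at z = 0. Lengths are in m, angles in rad, forces in N, time in s.
With the tool pointing down it reaches from about 0.25 to 0.775 m from the base axis. Payload 4 kg.
Tool frame: the origin (TCP) lies on the centre line of the jaws, within the pads' length; the fingertips stand 8 mm ahead of it and the grasp point (between the pads) lies 11 mm behind it; z points along the fingers, y is the direction in which the jaws open and shut (so a half turn about z gives the same grasp; the last joint's range is limited). The gripper opens to 94 mm and grips with 3 to 60 N. Pads are 16 mm wide; open, the fingers measure 119 mm over their backs; the gripper's body (75 mm by 177 mm) begins 78 mm behind the grasp point.
Start: joints at [1.225, 0.087, 1.371, -0, 1.684, -0.103], TCP at [0.132, 0.534, 0.182] pointing down, gripper open.
Joint ranges: [-3.1, 3.1], [-0.76, 2.03], [0.27, 2.55], [-1.08, 4.22], [0.17, 2.65], [-2.57, 2.57]. Speed limits (rad/s): [2.79, 2.79, 3.14, 3.14, 3.14, 3.14].

INTERFACE

Orientations are given as [roll, pitch, yaw] about the fixed x, y, z axes, in that order (R = Rz(yaw) Ry(pitch) Rx(roll)).
In Python, from bench import robot, cams, close_job gives the robot as it stands.
- The arm moves only by the tool arm_command, never from a script. Its argument "plan" is one flat list of numbers, 7 for each row, row after row: the shift along the tool's x, y, z in cm, then the turn, a rotation vector about the tool's x, y, z in degrees, then the closure, from 0 (fully open) to 1 (shut). A call has 1 to 8 rows; each row shifts and turns the commanded pose from where the row before left it, along the tool's axes as they then stand; what a row does not reach is not made up. A row lasts 1/8 s, in which the tool goes at most 62.5 mm and 10.7 degrees, less where a joint would pass 70% of its speed; a pose out of reach is approached as far as the arm can. A call with a gripper value outside its range is refused whole. The fingers move at their own pace and stop on an object; the grip force is fixed at half the most. Time passes only in rows, so rows that do not move let the fingers close. It gives the time, the measured TCP pose, the force and the opening at its end, in the units of the state.
- robot.get_obs(): the state, without advancing time (a new reading comes with each control period).
- cams.snapshot(name): name is "scene" or "top" or "wrist"; returns a dict with "pixels" (384x512x3 uint8, red, green, blue), "fov_y" (degrees; the focal length in pixels is half the picture's height over the tangent of half this angle, whatever the lens; pixels are square), "cx", "cy" (the principal point, pixels), "camera_from_world" (4x4, takes a point from world to camera coordinates); the wrist camera has in their place "tool_from_camera" (4x4, takes a point from camera to tool coordinates, whose origin is the TCP and whose axes are the flange's). Camera axes: x right, y up, looking along -z (the intrinsics and any distortion apply to the point x, -y, -z); pixel columns grow to the right and rows downward; lengths in m; the calibration is good to about 2 mm. A picture is of the moment at which its call begins: read the wrist's pose just before it. There is no depth.
- close_job(): hands the job in, once; it reports no verdict.
The state is a dict: "time": time; "joint_positions": joint angles; "qvel": joint speeds; "joint_torque": joint torques, N m; "tool_pos": TCP position; "ee_rot": TCP orientation; "wrist_force": force on the tool from outside, world axes, zero at the start; "wrist_torque": the same for the moment, N m; "width": finger opening in m.
Only numpy, scipy, OpenCV 4.12 (cv2) and the standard library are available. Lean on these libraries where they do the work, as an engineer would, in place of code of your own. Each camera call takes 0.05 s, during which the arm holds its last target.

TASK

Set out the bench for the next sample: stand the big beaker in the middle of the hotplate's round plate with the cover on top of it, and the small beaker in the middle of the balance's pan. Stand the jar on the mat half-way between hotplate and balance (between the centres of plate and pan), and the vial on the mat in front of the balance, centred on it and about 4 cm from its front edge. Put everything down upright and gently, without dropping it, and leave the tube rack where it is.

Things in the scene. Friction and masses are not known exactly. Their poses are not given: they have to be found in the camera images.
- mat: Fixed thin grey bench mat, 370 mm (x) by 840 mm (y), 3 mm thick, lying on the bench; everything in the job stands on it. Origin on the bench surface under the mat (15 mm on the robot's side of its middle), mat top 3 mm above the origin. Its x axis points away from the robot, y to the robot's left, z up; it may be turned slightly.
- hotplate_top (a point): Fixed hotplate: white housing 165 mm deep (x), 140 mm wide (y), two black knobs on its front, round bare metal plate of 124 mm diameter on top; left or right on the mat. The point is the centre of the plate's top face, 90 mm above the mat. Axes: x from front (knobs, robot side) to back, y left, z up. The front is 94.5 mm forward (-x) of the point.
- balance_pan (a point): Fixed low white balance, 165 mm deep (x), 140 mm wide (y), housing 38 mm high, display and keys on top at its front, round steel pan of 104 mm diameter; on the other side of the mat from the hotplate. The point is the centre of the pan's top face, 50 mm above the mat. Axes: x from front (display, robot side) to back, y left, z up. The front edge is 104.5 mm forward (-x) of the point.
- big_beaker_mid (a point): Loose open metal beaker, the larger of the two: 60 mm outer diameter at the rim, slightly narrower below, 80 mm high, 3 mm wall, about 90 g. The point is on its axis half-way up, 40 mm above its foot; z is its axis.
- small_beaker_mid (a point): Loose open metal beaker, the smaller of the two: 42 mm outer diameter at the rim, slightly narrower below, 52 mm high, 3 mm wall, about 50 g. The point is on its axis half-way up, 26 mm above its foot; z is its axis.
- cover_mid (a point): Loose flat steel cover for the big beaker: disc of 76 mm diameter, 4 mm thick, flat underneath, with an upright black round knob of 16 mm diameter and 30 mm height in the middle to take hold of; 34 mm high in all, about 70 g. The point is in the knob, half-way up it, 19 mm above the underside of the disc; z is the knob's axis.
- jar_mid (a point): Loose capped brown glass jar, a plain cylinder of 46 mm diameter, 72 mm high with its black cap (cap 45 mm diameter, top 18 mm), about 140 g. The point is on its axis half-way up, 36 mm above its foot; z is its axis.
- vial_mid (a point): Loose capped brown glass vial, the smallest thing: cylinder of 25 mm diameter, 52 mm high with its black cap (cap 24 mm diameter, top 13 mm), about 35 g. The point is on its axis half-way up, 26 mm above its foot; z is its axis.
- tube_rack: Bystander: loose wire rack with a few capped test tubes, 44 mm (x) by 134 mm (y), 78 mm high, about 350 g, on the mat behind the gap between hotplate and balance. Origin at the centre of its underside; axes about those of the mat. Leave it alone.
There are look-alikes about, which are no part of the job. What is shaped like the part that bears small_beaker_mid but blue or red is not meant. What is shaped like the part that bears vial_mid but pink or yellow is not meant.

How it is judged:
At the end, for the whole second after the job is handed in: All upright, released, at rest: big beaker within 20 mm of plate centre, cover flat on it within 12 mm of its axis, small beaker within 20 mm of pan centre, jar 130-205 mm from both centres and 22-112 mm along x from the mat origin, vial 116-180 mm before the pan centre, at most 30 mm aside (horizontal distance between big_beaker_mid and hotplate_top below 0.02 m and z of big_beaker_mid in the frame of hotplate_top between 0.034 and 0.046 m and horizontal distance between cover_mid and big_beaker_mid below 0.012 m and z of cover_mid in the frame of big_beaker_mid between 0.054 and 0.064 m and horizontal distance between small_beaker_mid and balance_pan below 0.02 m and z of small_beaker_mid in the frame of balance_pan between 0.02 and 0.032 m and horizontal distance between jar_mid and hotplate_top between 0.13 and 0.205 m and horizontal distance between jar_mid and balance_pan between 0.13 and 0.205 m and x of jar_mid in the frame of mat between 0.022 and 0.112 m and z of jar_mid in the frame of mat between 0.033 and 0.045 m and x of vial_mid in the frame of balance_pan between -0.18 and -0.116 m and y of vial_mid in the frame of balance_pan between -0.03 and 0.03 m and z of vial_mid in the frame of mat between 0.023 and 0.035 m and angle between each of big_beaker_mid, small_beaker_mid, cover_mid, jar_mid, vial_mid's own z axis and vertical below 0.08 rad and linear speed of each of big_beaker, small_beaker, cover, jar, vial below 0.02 m/s and angular speed of each of big_beaker, small_beaker, cover, jar, vial below 0.2 rad/s and contact force between each of big_beaker, small_beaker, cover, jar, vial and the fingers below 0.05 N); the robot touches nothing.
It fails at once if one of the things is dropped from more than about 2 cm ((linear speed of big_beaker above 0.65 m/s and contact force between big_beaker and the fingers below 0.02 N) or (linear speed of small_beaker above 0.65 m/s and contact force between small_beaker and the fingers below 0.02 N) or (linear speed of cover above 0.65 m/s and contact force between cover and the fingers below 0.02 N) or (linear speed of jar above 0.65 m/s and contact force between jar and the fingers below 0.02 N) or (linear speed of vial above 0.65 m/s and contact force between vial and the fingers below 0.02 N)).
It fails at once if the tube rack is shifted by more than 15 mm (distance of tube_rack from where it was at the start of the episode above 0.015 m).
It also fails if it takes over 134 s, if anything falls off the work surface, if the arm or the gripper's body presses on something with over 40 N, if the wrist force passes 120 N, or if a joint passes its speed limit or range.

## Working session

There is one attempt and no reset: what is moved stays moved. The work goes in short steps, Python scripts to look and compute and a tool call to move; the robot and the scene stay as the last step left them, time stands still between calls to the robot, and variables do not carry over. Pictures are saved under pics/ and viewed, and the job is handed in when it is done.

Besides the shell and the picture viewer there is one more tool, called after "Emit:" by a JSON object that holds its "method" and its "body", one argument or row to a line. arm_command: Moves the arm, as the interface text tells. Its arguments: {"type":"object","properties":{"plan":{"type":"array","items":{"type":"number"}}},"required":["plan"]}

```bash
ls; mkdir -p pics; python3 - <<'E'
from bench import robot,cams
import cv2
print(robot.get_obs())
for n in ["scene","top","wrist"]:
    s=cams.snapshot(n)
    cv2.imwrite(f"pics/{n}0.png",s["pixels"][:,:,::-1])
    print(n,{k:v for k,v in s.items() if k!="pixels"})
E
```

```text
pics
{'time': 0.0, 'joint_positions': array([ 1.22494416e+00,  8.79748864e-02,  1.37223050e+00, -1.75953740e-05,
        1.68357689e+00, -1.03097878e-01]), 'qvel': array([ 0.0010513 , -0.00087612, -0.00297538, -0.00110068, -0.00076503,
       -0.00043083]), 'joint_torque': array([-5.49166198e-04, -3.40174735e+01, -3.02430189e+01,  7.18046282e-02,
        3.27989913e-02, -1.62470956e-04]), 'tool_pos': array([0.13201759, 0.53331764, 0.1812054 ]), 'ee_rot': array([-3.13941286e+00, -2.07950557e-04,  2.89883618e+00]), 'wrist_force': array([-0.01474857,  0.13978836,  0.37335607]), 'wrist_torque': array([-0.0049569 ,  0.01222803, -0.00606938]), 'width': 0.09415196208723235}
scene {'fov_y': 53.51274156721528, 'cx': 253.82827027836242, 'cy': 195.5031982316055, 'camera_from_world': array([[-0.47239038,  0.88128654, -0.01346682,  0.22838883],
       [-0.47588228, -0.24216396,  0.84551326,  0.17571608],
       [ 0.74187828,  0.40582096,  0.53378457, -1.36204404],
       [ 0.        ,  0.        ,  0.        ,  1.        ]])}
top {'fov_y': 45.91365909829351, 'cx': 261.34824850375503, 'cy': 189.29886238959023, 'camera_from_world': array([[ 0.02345213, -0.99972064, -0.00293988,  0.00271571],
       [ 0.9902512 ,  0.02282591,  0.13741009, -0.55652426],
       [-0.13730459, -0.00613378,  0.99050988, -1.11933072],
       [ 0.        ,  0.        ,  0.        ,  1.        ]])}
wrist {'fov_y': 65.36142154207802, 'cx': 254.84575402335466, 'cy': 188.21066284961108, 'tool_from_camera': array([[ 4.53184642e-05,  9.63163933e-01,  2.68914923e-01,
         7.83198305e-02],
       [ 9.99999120e-01, -4.00110365e-04,  1.26453915e-03,
         2.55694911e-04],
       [ 1.32555415e-03,  2.68914629e-01, -9.63163104e-01,
        -2.02505104e-01],
       [ 0.00000000e+00,  0.00000000e+00,  0.00000000e+00,
         1.00000000e+00]])}
```

View pics/top0.png

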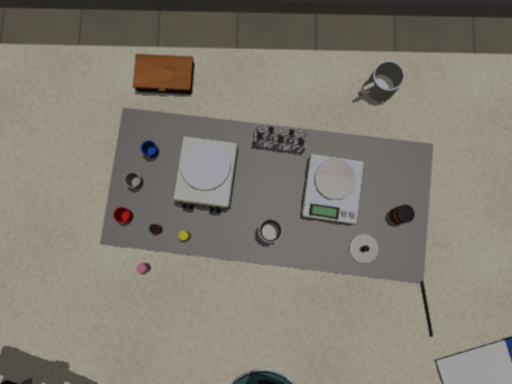

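View pics/scene0.png

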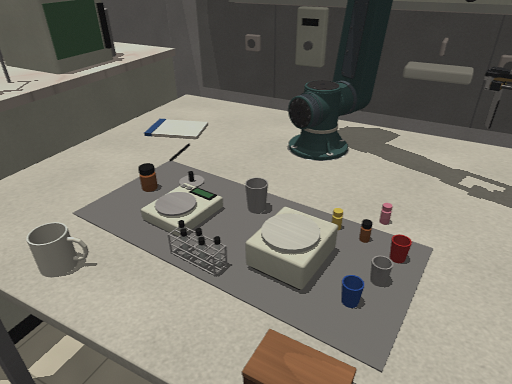

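View pics/wrist0.png

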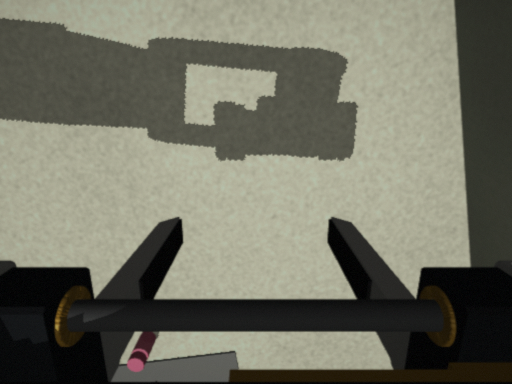

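The hotplate is at about (207,170) in the top view and the balance at (334,187). The big beaker is at (270,232), small grey beaker (133,181), cover (364,249), jar (402,215), and brown vial (155,230). The blue and red cups and the yellow and pink vials are decoys. I'll zoom in to measure.

```bash
cat > h.py <<'E'
import numpy as np, cv2
from bench import robot,cams
def pos(s,uv,z,wp=None):
    h=s["pixels"].shape[0]; f=h/2/np.tan(np.radians(s["fov_y"])/2)
    d=np.array([(uv[0]-s["cx"])/f,-(uv[1]-s["cy"])/f,-1.0])
    if wp is None:
        M=np.linalg.inv(s["camera_from_world"])
    else:
        M=wp@s["tool_from_camera"]
    o=M[:3,3]; w=M[:3,:3]@d
    return o+w*(z-o[2])/w[2]
def proj(s,p,wp=None):
    h=s["pixels"].shape[0]; f=h/2/np.tan(np.radians(s["fov_y"])/2)
    M=s["camera_from_world"] if wp is None else np.linalg.inv(wp@s["tool_from_camera"])
    c=M[:3,:3]@np.asarray(p)+M[:3,3]
    return np.array([s["cx"]+f*c[0]/-c[2], s["cy"]-f*c[1]/-c[2]])
def tool():
    from scipy.spatial.transform import Rotation as R
    o=robot.get_obs(); M=np.eye(4); M[:3,:3]=R.from_euler('xyz',o["ee_rot"]).as_matrix(); M[:3,3]=o["tool_pos"]; return M
E
python3 - <<'E'
import cv2
im=cv2.imread("pics/top0.png")
cv2.imwrite("pics/topL.png",cv2.resize(im[105:285,100:300],None,fx=4,fy=3.33*1.2,interpolation=cv2.INTER_CUBIC)[:600])
a=cv2.resize(im[110:260,100:300],None,fx=4,fy=4,interpolation=cv2.INTER_CUBIC)
b=cv2.resize(im[125:275,245:445],None,fx=4,fy=4,interpolation=cv2.INTER_CUBIC)
cv2.imwrite("pics/topL.png",a);cv2.imwrite("pics/topR.png",b)
E
```

```text
(no output)
```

View pics/topL.png

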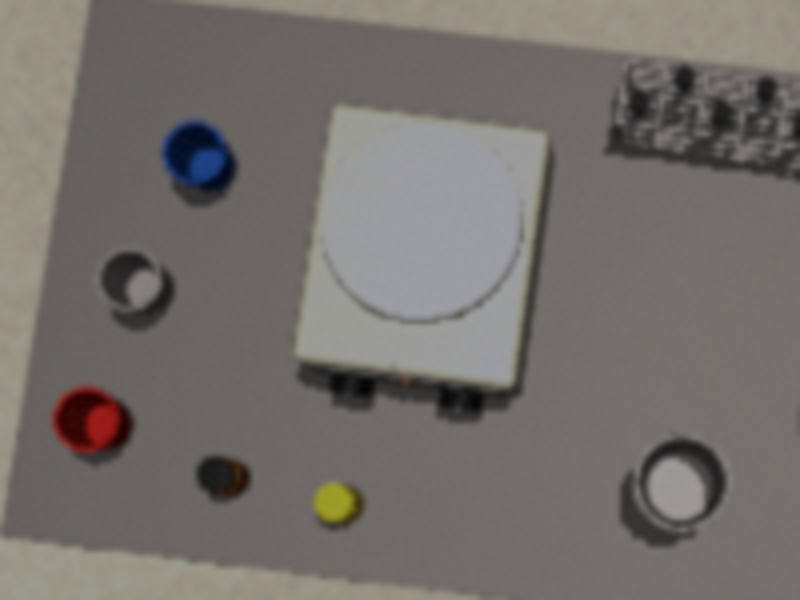

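View pics/topR.png

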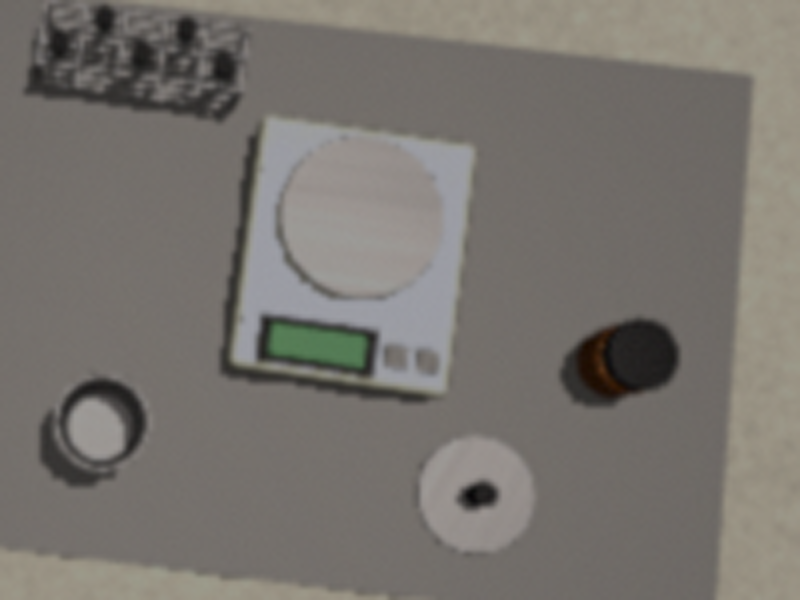

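```bash
python3 - <<'E'
from h import *
s=cams.snapshot("top"); c=cams.snapshot("scene")
P={}
for n,uv,z in [("plate",(205.2,164.8),.093),("pan",(334.9,178.9),.053),("big",(270.6,230.9),.083),("small",(132.7,179.8),.055),("cover",(363.9,248.1),.007),("jar",(405.1,213.4),.075),("vial",(153.7,228.6),.055),
 ("matFL",(100.5,243.6),.003),("matBL",(122.5,108.5),.003),("matBR",(433,144),.003),("blue",(149,148.5),.055),("red",(122.5,214.7),.055),("yel",(183.5,235.7),.055),("pinkcap",(142,268.3),.055),("rack",(280,139),.08)]:
    p=pos(s,uv,z); P[n]=p; print(n,p.round(4),"scene px",proj(c,p).round(1))
print([np.linalg.norm(P["matBL"]-P[k]) for k in("matFL","matBR")])
d=P["matFL"]-P["matBL"];e=P["matBR"]-P["matBL"];print(np.degrees(np.arctan2(-d[1],-d[0])),np.degrees(np.arctan2(-e[0]*-1,-e[1])))
print(P["plate"]-P["pan"])
im=c["pixels"][:,:,::-1].copy()
for k,p in P.items(): cv2.drawMarker(im,tuple(int(round(v)) for v in proj(c,p)),(255,0,255),0,7,1)
cv2.imwrite("pics/sc1.png",cv2.resize(im[150:330,60:440],(800,379),interpolation=cv2.INTER_CUBIC))
E
```

```text
plate [0.6062 0.1544 0.093 ] scene px [290.4 229.5]
pan [ 0.5851 -0.1697  0.053 ] scene px [175.9 202.1]
big [ 0.4489 -0.0094  0.083 ] scene px [256.5 182.2]
small [0.5707 0.3411 0.055 ] scene px [381.6 260.7]
cover [ 0.4139 -0.2519  0.007 ] scene px [191.4 180.4]
jar [ 0.4997 -0.3384  0.075 ] scene px [146.5 166.4]
vial [0.4491 0.2811 0.055 ] scene px [367.  221.1]
matFL [0.4095 0.4295 0.003 ] scene px [432.2 247.6]
matBL [0.773  0.3962 0.003 ] scene px [383.  369.1]
matBR [ 0.6937 -0.439   0.003 ] scene px [ 73.  212.5]
blue [0.6525 0.3045 0.055 ] scene px [352.5 280.6]
red [0.4819 0.3611 0.055 ] scene px [400.1 239. ]
yel [0.4333 0.2061 0.055 ] scene px [337.8 209.4]
pinkcap [0.3511 0.3044 0.055 ] scene px [386.3 203. ]
rack [ 0.6785 -0.0282  0.08  ] scene px [199.5 229. ]
[np.float64(0.36496480422800925), np.float64(0.83887432958987)]
-5.23544281348793 -5.420522202998764
[0.02108614 0.32411977 0.04      ]
```

View pics/sc1.png

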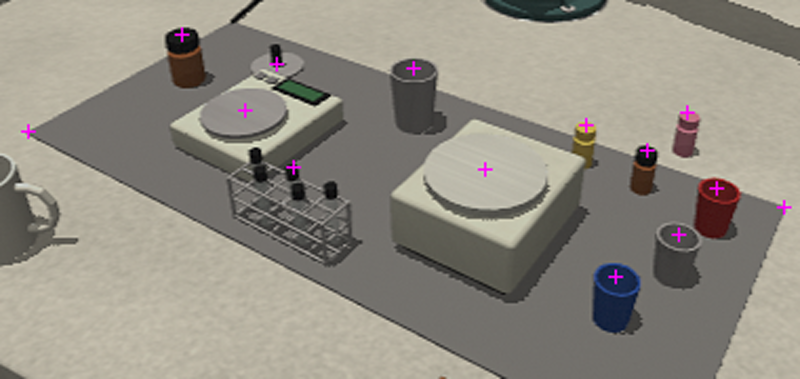

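```bash
cat >> h.py <<'E'
def go(x,y,z,yaw=174.5):
    from scipy.spatial.transform import Rotation as R
    o=robot.get_obs(); Rc=R.from_euler('xyz',o["ee_rot"]); Rt=R.from_euler('xyz',[180,0,yaw],degrees=True)
    print("t",round(o["time"],2),"rotvec deg",np.degrees((Rc.inv()*Rt).as_rotvec()).round(2),"then shift cm (target frame)",(100*(Rt.inv().apply(np.array([x,y,z])-o["tool_pos"]))).round(2))
E
python3 -c "
from h import *
go(.571,.341,.15)"
```

```text
t 0.25 rotvec deg [-0.06 -0.01 -8.41] then shift cm (target frame) [-45.53 -14.97   3.18]
```

Emit:
{"method": "arm_command", "body": {
  "plan": [0,0,0,0,0,-8.4,0,-5,-1.8,0,0,0,0,0,-5.5,-1.8,0,0,0,0,0,-5.5,-1.8,0,0,0,0,0,-5.5,-1.8,0,0,0,0,0,-5.5,-1.8,0,0,0,0,0,-5.5,-1.8,0,0,0,0,0,-5.5,-1.8,1,0,0,0,0]
}}

```text
time: 1.25
tool_pos: [0.5005, 0.3714, 0.1733]
ee_rot: [3.14, 0.002, 3.045]
wrist_force: [-0.1, 0.9, 0.7]
width: 0.0941
```

```bash
python3 -c "
from h import *
go(.571,.341,.15)"
```

```text
t 1.25 rotvec deg [ 0.1   0.1  -0.01] then shift cm (target frame) [-7.31 -2.35  2.33]
```

Emit:
{"method": "arm_command", "body": {
  "plan": [-3.3,-1.2,1.2,0,0,0,0,-3.3,-1.2,1.1,0,0,0,0,0,0,0,0,0,0,0,0,0,0,0,0,0,0]
}}

```text
time: 1.75
tool_pos: [0.5613, 0.3421, 0.1494]
ee_rot: [3.141, -0.001, 3.046]
wrist_force: [-0.5, 1.0, 0.4]
width: 0.0938
```

```bash
python3 -c "
from h import *
go(.571,.341,.15)
T=tool();s=cams.snapshot('wrist');im=s['pixels'][:,:,::-1].copy();uv=proj(s,[.5707,.3411,.055],T);print(uv)
cv2.drawMarker(im,tuple(int(v) for v in uv),(255,0,255),0,9,1)
cv2.imwrite('pics/w1.png',im)"
```

```text
t 1.75 rotvec deg [ 0.02 -0.04 -0.  ] then shift cm (target frame) [-0.98 -0.01 -0.06]
[254.86502903 192.84875296]
```

View pics/w1.png

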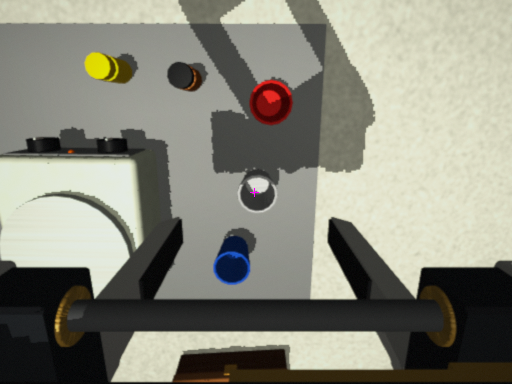

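The wrist view shows the grey beaker's rim at about (257,191). The top-view estimate projects to (255,193), so they agree to about 1 mm. I'll descend.

Emit:
{"method": "arm_command", "body": {
  "plan": [-1,0,2,0,0,0,0,0,0,4,0,0,0,0,0,0,4,0,0,0,0,0,0,2.7,0,0,0,0,0,0,0,0,0,0,0,0,0,0,0,0,0,1,0,0,0,0,0,0,1,0,0,0,0,0,0,1]
}}

```text
time: 2.8
tool_pos: [0.5726, 0.3413, 0.0241]
ee_rot: [3.14, 0.002, 3.045]
wrist_force: [-0.1, 0.1, -0.2]
width: 0.0672
```

Emit:
{"method": "arm_command", "body": {
  "plan": [0,0,0,0,0,0,1,0,0,0,0,0,0,1]
}}

```text
time: 3.05
tool_pos: [0.5719, 0.3408, 0.0227]
ee_rot: [3.141, 0.0, 3.045]
wrist_force: [-0.4, 1.1, -0.3]
width: 0.0477
```

```bash
python3 -c "
from h import *
go(.571,.341,.15)
s=cams.snapshot('wrist');cv2.imwrite('pics/w2.png',s['pixels'][:,:,::-1])"
```

```text
t 3.05 rotvec deg [ 0.02  0.02 -0.01] then shift cm (target frame) [ 9.000e-02  1.000e-02 -1.273e+01]
```

View pics/w2.png

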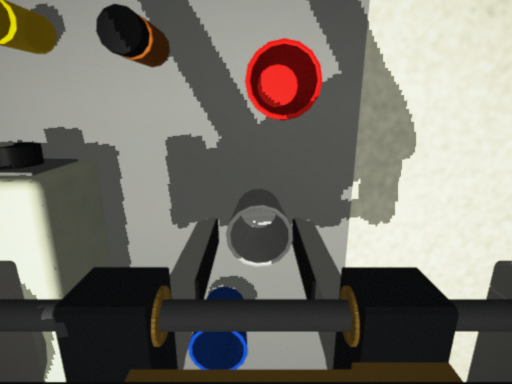

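Emit:
{"method": "arm_command", "body": {
  "plan": [0,0,0,0,0,0,1,0,0,0,0,0,0,1,0,0,0,0,0,0,1,0,0,-1,0,0,0,1,0,0,-3,0,0,0,1,0,0,-4,0,0,0,1,0,0,-4,0,0,0,1,0,0,-2,0,0,0,1]
}}

```text
time: 4.1
tool_pos: [0.5728, 0.3412, 0.1666]
ee_rot: [3.139, 0.004, 3.045]
wrist_force: [-0.3, -0.4, 1.1]
width: 0.0401
```

```bash
python3 -c "
from h import *
go(.585,-.1697,.155)
T=tool();s=cams.snapshot('wrist');im=s['pixels'][:,:,::-1].copy()
for dx in (-.005,0,.005):
  p=T@[dx,0,-.011-.022,1];print(dx,proj(s,p[:3],T))
cv2.imwrite('pics/w3.png',im)"
```

```text
t 4.1 rotvec deg [ 0.15  0.26 -0.02] then shift cm (target frame) [ -6.12 -50.74   1.16]
-0.005 [254.78495453 244.09960482]
0 [254.78492333 236.68625587]
0.005 [254.78489167 229.16402182]
```

View pics/w3.png

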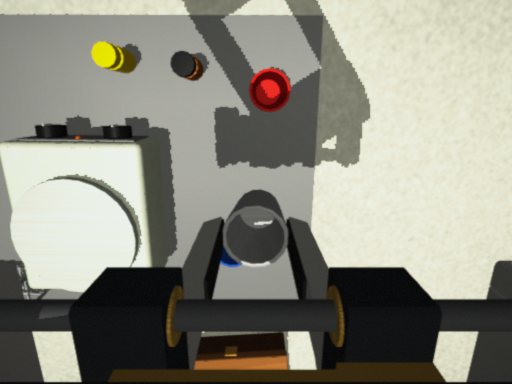

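The beaker is held, width 40 mm, centred between the pads. I'll carry it across to the pan.

Emit:
{"method": "arm_command", "body": {
  "plan": [-0.5,-2.5,0,0,0,0,1,-0.5,-5,0,0,0,0,1,-0.6,-5.4,0,0,0,0,1,-0.6,-5.4,0,0,0,0,1,-0.6,-5.4,0,0,0,0,1,-0.6,-5.4,0,0,0,0,1,-0.6,-5.4,0,0,0,0,1,-0.6,-5.4,0,0,0,0,1]
}}

```text
time: 5.15
tool_pos: [0.577, -0.0639, 0.1602]
ee_rot: [-3.141, -0.004, 3.044]
wrist_force: [0.4, 0.0, -0.0]
width: 0.0394
```

Emit:
{"method": "arm_command", "body": {
  "plan": [-0.6,-5,0,0,0,0,1,-0.6,-3.5,0,0,0,0,1,-0.4,-2,0,0,0,0,1,0,0,0,0,0,0,1,0,0,0,0,0,0,1]
}}

```text
time: 5.78
tool_pos: [0.5847, -0.1657, 0.162]
ee_rot: [3.141, -0.001, 3.046]
wrist_force: [-0.2, -0.3, -1.3]
width: 0.0401
```

```bash
python3 -c "
from h import *
go(.585,-.1697,.074)
s=cams.snapshot('wrist');cv2.imwrite('pics/w4.png',s['pixels'][:,:,::-1])"
```

```text
t 5.78 rotvec deg [ 0.06 -0.05  0.04] then shift cm (target frame) [-0.06 -0.39  8.8 ]
```

View pics/w4.png

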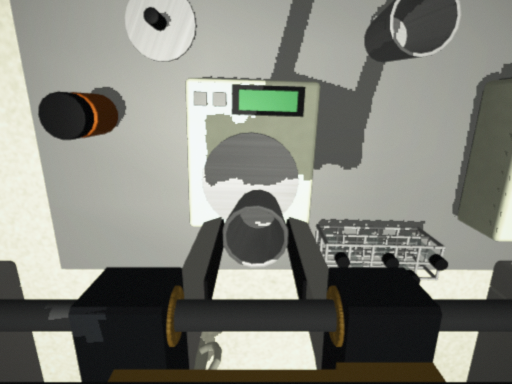

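Emit:
{"method": "arm_command", "body": {
  "plan": [0,-0.4,2,0,0,0,1,0,0,2.5,0,0,0,1,0,0,2,0,0,0,1,0,0,1.3,0,0,0,1,0,0,0.6,0,0,0,1,0,0,0.3,0,0,0,1,0,0,0,0,0,0,1]
}}

```text
time: 6.7
tool_pos: [0.585, -0.1709, 0.0759]
ee_rot: [-3.141, 0.001, 3.046]
wrist_force: [0.5, -0.6, -0.4]
width: 0.0396
```

Emit:
{"method": "arm_command", "body": {
  "plan": [0,0,0.1,0,0,0,1,0,0,0,0,0,0,1]
}}

```text
time: 6.95
tool_pos: [0.5849, -0.171, 0.0748]
ee_rot: [-3.141, 0.001, 3.045]
wrist_force: [-0.0, 0.0, 0.1]
width: 0.0401
```

Emit:
{"method": "arm_command", "body": {
  "plan": [0,0,0.15,0,0,0,1,0,0,0,0,0,0,1]
}}

```text
time: 7.2
tool_pos: [0.5845, -0.1708, 0.0727]
ee_rot: [3.141, -0.0, 3.045]
wrist_force: [-0.7, 0.0, -0.4]
width: 0.04
```

Emit:
{"method": "arm_command", "body": {
  "plan": [0,0,0.1,0,0,0,1,0,0,0,0,0,0,1]
}}

```text
time: 7.45
tool_pos: [0.5849, -0.1709, 0.0724]
ee_rot: [-3.141, 0.001, 3.045]
wrist_force: [0.3, 0.4, 1.6]
width: 0.0401
```

Emit:
{"method": "arm_command", "body": {
  "plan": [0,0,0.05,0,0,0,1,0,0,0,0,0,0,0.4,0,0,0,0,0,0,0.4,0,0,0,0,0,0,0.3,0,0,0,0,0,0,0.3,0,0,-1.5,0,0,0,0.3,0,0,-3,0,0,0,0.3,0,0,-3,0,0,0,0.3]
}}

```text
time: 8.45
tool_pos: [0.5848, -0.1709, 0.1482]
ee_rot: [-3.141, 0.001, 3.045]
wrist_force: [0.8, -0.2, -0.5]
width: 0.0659
```

```bash
python3 -c "
from h import *
go(.4997,-.3384,.16)
s=cams.snapshot('top');im=s['pixels'][:,:,::-1]
cv2.imwrite('pics/t2.png',cv2.resize(im[100:280,100:440],None,fx=2.3,fy=2.3,interpolation=cv2.INTER_CUBIC))
cv2.imwrite('pics/w5.png',cams.snapshot('wrist')['pixels'][:,:,::-1])"
```

```text
t 8.45 rotvec deg [-0.01  0.05 -0.01] then shift cm (target frame) [  6.86 -17.49  -1.18]
```

View pics/w5.png

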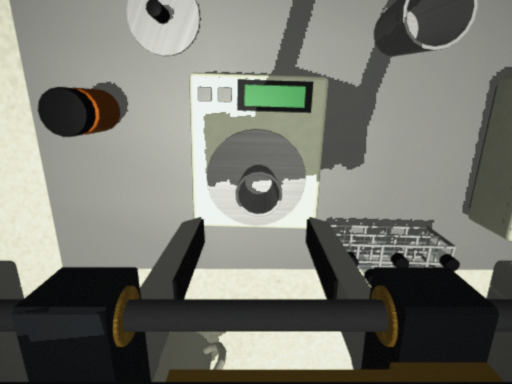

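The small beaker stands on the pan, rim at about (258,192). Next is the jar.

Emit:
{"method": "arm_command", "body": {
  "plan": [1,-2,0,0,0,0,0,1.4,-4,0,0,0,0,0,1.6,-4.5,0,0,0,0,0,1.6,-4,0,0,0,0,0,1.2,-3,0,0,0,0,0,0,0,0,0,0,0,0]
}}

```text
time: 9.3
tool_pos: [0.4971, -0.3407, 0.144]
ee_rot: [3.14, -0.004, 3.041]
wrist_force: [0.2, 0.1, 0.4]
width: 0.0941
```

```bash
python3 -c "
from h import *
go(.4997,-.3384,.028)
T=tool();s=cams.snapshot('wrist');im=s['pixels'][:,:,::-1].copy();uv=proj(s,[.4997,-.3384,.075],T);print(uv)
cv2.drawMarker(im,tuple(int(v) for v in uv),(255,0,255),0,9,1)
cv2.imwrite('pics/w6.png',im)"
```

```text
t 9.3 rotvec deg [ 0.09 -0.21 -0.29] then shift cm (target frame) [-0.23  0.25 11.6 ]
[257.50585812 193.40644804]
```

View pics/w6.png

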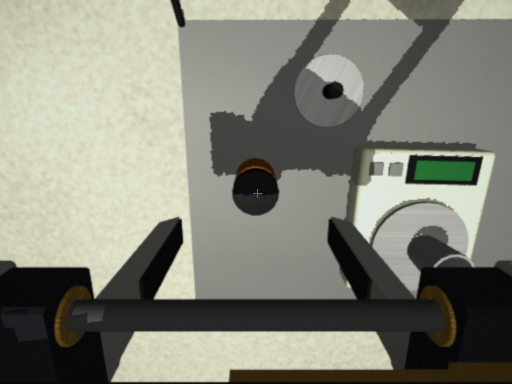

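View pics/t2.png

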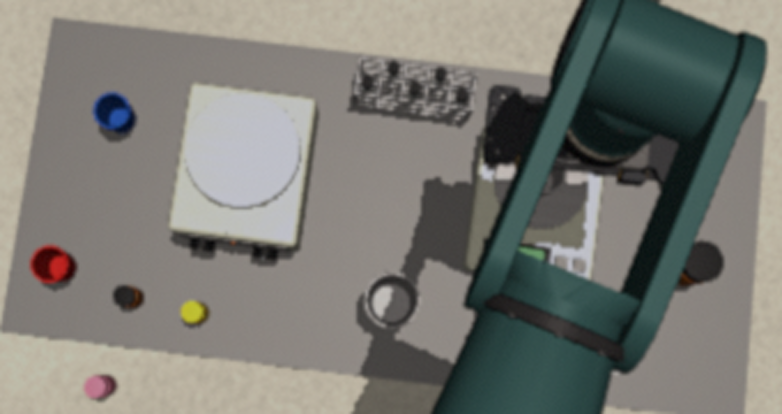

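The jar cap is at about (255,193), right on the prediction. I'll descend and grip.

Emit:
{"method": "arm_command", "body": {
  "plan": [0,0.1,3,0,0,0,0,0,0,4,0,0,0,0,0,0,3,0,0,0,0,0,0,1.5,0,0,0,0,0,0,0,0,0,0,0,0,0,0,0,0,0,1,0,0,0,0,0,0,1,0,0,0,0,0,0,1]
}}

```text
time: 10.35
tool_pos: [0.5008, -0.338, 0.0325]
ee_rot: [-3.141, 0.002, 3.045]
wrist_force: [-0.1, -1.0, 0.6]
width: 0.0674
```

Emit:
{"method": "arm_command", "body": {
  "plan": [0,0,0,0,0,0,1,0,0,0,0,0,0,1,0,0,0,0,0,0,1,0,0,0,0,0,0,1,0,0,0,0,0,0,1]
}}

```text
time: 10.98
tool_pos: [0.5004, -0.3379, 0.0316]
ee_rot: [-3.141, 0.0, 3.045]
wrist_force: [-0.2, -1.6, 1.5]
width: 0.0446
```

Emit:
{"method": "arm_command", "body": {
  "plan": [0,0,-1,0,0,0,1,0,0,-3,0,0,0,1,0,0,-4,0,0,0,1,0,0,-4,0,0,0,1,0,0,-2,0,0,0,1,0,0,0,0,0,0,1]
}}

```text
time: 11.72
tool_pos: [0.5012, -0.3377, 0.1737]
ee_rot: [-3.14, 0.004, 3.046]
wrist_force: [0.0, -0.2, -2.1]
width: 0.0441
```

```bash
python3 -c "
from h import *
go(.585,-.007,.17)
s=cams.snapshot('wrist');cv2.imwrite('pics/w7.png',s['pixels'][:,:,::-1])"
```

```text
t 11.72 rotvec deg [-0.09  0.2   0.01] then shift cm (target frame) [-5.17 33.72  0.37]
```

View pics/w7.png

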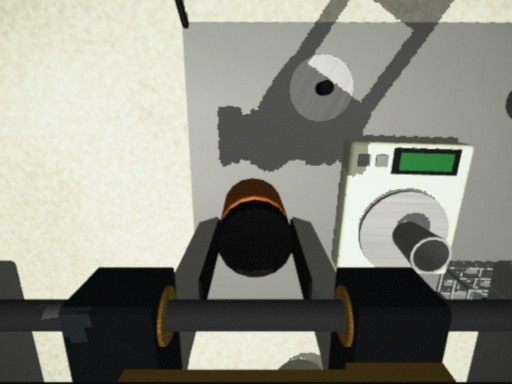

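Emit:
{"method": "arm_command", "body": {
  "plan": [-0.5,3,0,0,0,0,1,-0.8,5,0,0,0,0,1,-0.8,5.5,0,0,0,0,1,-0.8,5.5,0,0,0,0,1,-0.8,5.5,0,0,0,0,1,-0.8,4.5,0,0,0,0,1,-0.6,3,0,0,0,0,1,0,1.5,0,0,0,0,1]
}}

```text
time: 12.78
tool_pos: [0.5822, -0.0071, 0.169]
ee_rot: [3.141, -0.004, 3.048]
wrist_force: [-0.2, 0.6, -2.0]
width: 0.0442
```

Emit:
{"method": "arm_command", "body": {
  "plan": [0,0,0,0,0,0,1,0,0,0,0,0,0,1]
}}

```text
time: 13.02
tool_pos: [0.5827, -0.0101, 0.1709]
ee_rot: [-3.141, -0.001, 3.044]
wrist_force: [0.2, -0.4, -2.0]
width: 0.0442
```

```bash
python3 -c "
from h import *
go(.585,-.007,.033)
s=cams.snapshot('wrist');cv2.imwrite('pics/w8.png',s['pixels'][:,:,::-1])"
```

```text
t 13.03 rotvec deg [-0.03 -0.06 -0.08] then shift cm (target frame) [-0.2   0.33 13.79]
```

View pics/w8.png

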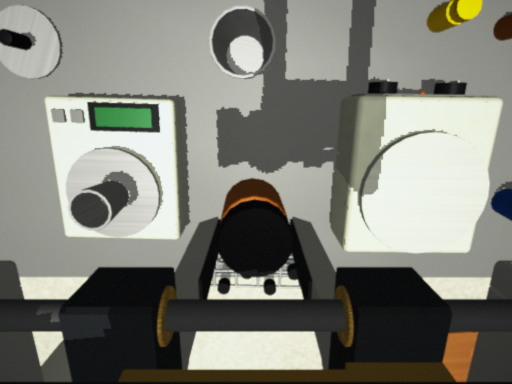

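Emit:
{"method": "arm_command", "body": {
  "plan": [-0.2,0.3,2,0,0,0,1,0,0,4,0,0,0,1,0,0,4,0,0,0,1,0,0,2,0,0,0,1,0,0,1,0,0,0,1,0,0,0.5,0,0,0,1,0,0,0,0,0,0,1,0,0,0,0,0,0,1]
}}

```text
time: 14.08
tool_pos: [0.5863, -0.0063, 0.0377]
ee_rot: [3.142, 0.002, 3.045]
wrist_force: [-0.4, 0.8, -2.3]
width: 0.0444
```

Emit:
{"method": "arm_command", "body": {
  "plan": [0,0,0.2,0,0,0,1,0,0,0.1,0,0,0,1,0,0,0,0,0,0,1]
}}

```text
time: 14.45
tool_pos: [0.5854, -0.0061, 0.0333]
ee_rot: [3.141, -0.0, 3.045]
wrist_force: [-0.6, 0.3, -1.0]
width: 0.0444
```

Emit:
{"method": "arm_command", "body": {
  "plan": [0,0,0.1,0,0,0,1,0,0,0,0,0,0,1]
}}

```text
time: 14.7
tool_pos: [0.5854, -0.0061, 0.0322]
ee_rot: [3.142, -0.0, 3.045]
wrist_force: [-0.5, -0.7, -2.3]
width: 0.0444
```

Emit:
{"method": "arm_command", "body": {
  "plan": [0,0,0.1,0,0,0,1,0,0,0,0,0,0,1]
}}

```text
time: 14.95
tool_pos: [0.5856, -0.0061, 0.0316]
ee_rot: [3.142, 0.0, 3.045]
wrist_force: [-0.3, 0.9, -0.8]
width: 0.0446
```

Emit:
{"method": "arm_command", "body": {
  "plan": [0,0,0.1,0,0,0,1,0,0,0,0,0,0,1]
}}

```text
time: 15.2
tool_pos: [0.5861, -0.0062, 0.0315]
ee_rot: [3.142, 0.002, 3.045]
wrist_force: [-0.9, -0.3, 4.6]
width: 0.0445
```

Contact (4.6 N). I'll release to a limited opening and lift.

Emit:
{"method": "arm_command", "body": {
  "plan": [0,0,0,0,0,0,0.3,0,0,0,0,0,0,0.3,0,0,0,0,0,0,0.2,0,0,0,0,0,0,0.2,0,0,-2,0,0,0,0.2,0,0,-4,0,0,0,0.2,0,0,-5,0,0,0,0.2,0,0,-2.5,0,0,0,0]
}}

```text
time: 16.2
tool_pos: [0.5868, -0.0062, 0.169]
ee_rot: [3.142, 0.005, 3.045]
wrist_force: [0.9, -0.9, 0.1]
width: 0.0827
```

```bash
python3 -c "
from h import *
go(.4489,-.0094,.16)
s=cams.snapshot('wrist');cv2.imwrite('pics/w9.png',s['pixels'][:,:,::-1])"
```

```text
t 16.2 rotvec deg [ 0.    0.29 -0.01] then shift cm (target frame) [13.69 -1.64  0.9 ]
```

View pics/w9.png

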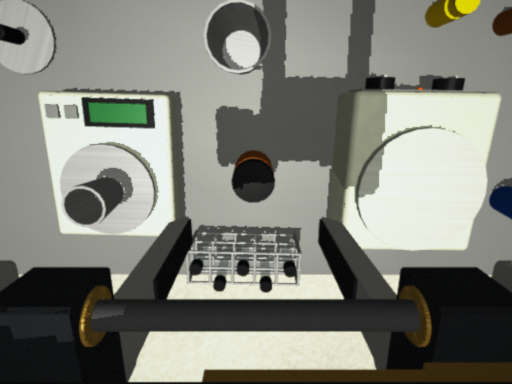

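The jar stands upright at (253,177) and the rack is untouched. Next is the big beaker.

Emit:
{"method": "arm_command", "body": {
  "plan": [2,-0.3,0,0,0,0,0,3.5,-0.4,0,0,0,0,0,4,-0.4,0,0,0,0,0,3,-0.4,0,0,0,0,0,1.2,-0.1,0,0,0,0,0,0,0,0,0,0,0,0]
}}

```text
time: 17.0
tool_pos: [0.4476, -0.0089, 0.1652]
ee_rot: [3.141, 0.001, 3.045]
wrist_force: [-0.2, -0.0, -0.2]
width: 0.0941
```

```bash
python3 -c "
from h import *
go(.4489,-.0094,.036)
T=tool();s=cams.snapshot('wrist');im=s['pixels'][:,:,::-1].copy();uv=proj(s,[.4489,-.0094,.083],T);print(uv)
cv2.drawMarker(im,tuple(int(v) for v in uv),(255,0,255),0,9,1)
cv2.imwrite('pics/w10.png',im)"
```

```text
t 17.0 rotvec deg [ 0.01  0.03 -0.02] then shift cm (target frame) [-0.14 -0.04 12.92]
[254.54506164 188.40192032]
```

View pics/w10.png

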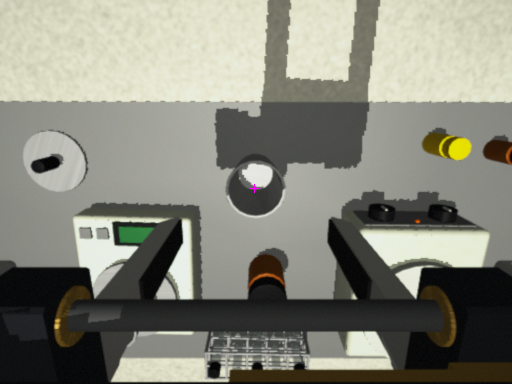

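Emit:
{"method": "arm_command", "body": {
  "plan": [0,0,3,0,0,0,0,0,0,4.5,0,0,0,0,0,0,3.5,0,0,0,0,0,0,1.7,0,0,0,0,0,0,0,0,0,0,0,0,0,0,0,0,0,1,0,0,0,0,0,0,1,0,0,0,0,0,0,1]
}}

```text
time: 18.05
tool_pos: [0.4484, -0.009, 0.0395]
ee_rot: [3.142, 0.002, 3.045]
wrist_force: [0.2, 0.1, 0.2]
width: 0.0673
```

Emit:
{"method": "arm_command", "body": {
  "plan": [0,0,0,0,0,0,1,0,0,0,0,0,0,1,0,0,0,0,0,0,1]
}}

```text
time: 18.42
tool_pos: [0.4481, -0.0088, 0.039]
ee_rot: [3.141, 0.001, 3.045]
wrist_force: [-0.3, 0.7, 3.9]
width: 0.059
```

Emit:
{"method": "arm_command", "body": {
  "plan": [0,0,0,0,0,0,1,0,0,-1,0,0,0,1,0,0,-3,0,0,0,1,0,0,-4.5,0,0,0,1,0,0,-4,0,0,0,1,0,0,-2,0,0,0,1,0,0,0,0,0,0,1]
}}

```text
time: 19.3
tool_pos: [0.4484, -0.0092, 0.185]
ee_rot: [-3.141, 0.003, 3.045]
wrist_force: [0.1, 0.1, -0.9]
width: 0.0591
```

```bash
python3 -c "
from h import *
go(.6062,.1544,.18)
T=tool();s=cams.snapshot('wrist')
for dx in (-.005,0,.005):
  p=T@[dx,0,-.044,1];print(dx,proj(s,p[:3],T))
cv2.imwrite('pics/w11.png',s['pixels'][:,:,::-1])"
```

```text
t 19.3 rotvec deg [-0.02  0.18 -0.02] then shift cm (target frame) [-14.14  17.79   0.5 ]
-0.005 [254.7577933  252.53596543]
0 [254.75754205 244.73573554]
0.005 [254.75728687 236.81389617]
```

View pics/w11.png

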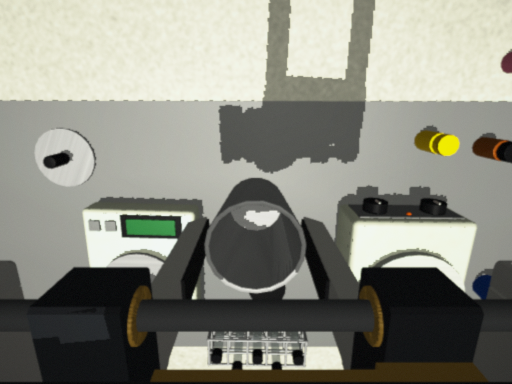

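Emit:
{"method": "arm_command", "body": {
  "plan": [-1.5,2,0,0,0,0,1,-2.5,3,0,0,0,0,1,-3,4,0,0,0,0,1,-3,4,0,0,0,0,1,-2.5,3,0,0,0,0,1,-1.5,1.8,0,0,0,0,1,0,0,0,0,0,0,1,0,0,0,0,0,0,1]
}}

```text
time: 20.35
tool_pos: [0.6029, 0.1541, 0.1818]
ee_rot: [-3.14, -0.003, 3.045]
wrist_force: [0.3, 0.1, -0.5]
width: 0.0588
```

```bash
python3 -c "
from h import *
go(.605,.1544,.1295)
s=cams.snapshot('wrist')
cv2.imwrite('pics/w12.png',s['pixels'][:,:,::-1])"
```

```text
t 20.35 rotvec deg [-0.07 -0.17 -0.03] then shift cm (target frame) [-0.2   0.05  5.23]
```

View pics/w12.png

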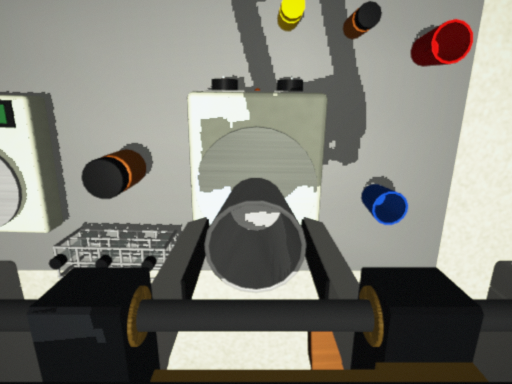

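Emit:
{"method": "arm_command", "body": {
  "plan": [-0.1,0,1.5,0,0,0,1,0,0,1.5,0,0,0,1,0,0,1,0,0,0,1,0,0,0.6,0,0,0,1,0,0,0.2,0,0,0,1,0,0,0,0,0,0,1,0,0,0,0,0,0,1]
}}

```text
time: 21.28
tool_pos: [0.6054, 0.1548, 0.1361]
ee_rot: [3.141, 0.001, 3.045]
wrist_force: [-0.9, -0.9, -1.3]
width: 0.0589
```

Emit:
{"method": "arm_command", "body": {
  "plan": [0,0,0.15,0,0,0,1,0,0,0,0,0,0,1]
}}

```text
time: 21.52
tool_pos: [0.605, 0.1548, 0.1339]
ee_rot: [3.141, 0.0, 3.045]
wrist_force: [0.4, 1.1, -1.4]
width: 0.0587
```

Emit:
{"method": "arm_command", "body": {
  "plan": [0,0,0.1,0,0,0,1,0,0,0,0,0,0,1]
}}

```text
time: 21.78
tool_pos: [0.6049, 0.1547, 0.1327]
ee_rot: [3.142, -0.0, 3.045]
wrist_force: [0.1, -0.3, -0.6]
width: 0.0591
```

Emit:
{"method": "arm_command", "body": {
  "plan": [0,0,0.2,0,0,0,1,0,0,0,0,0,0,1]
}}

```text
time: 22.02
tool_pos: [0.6049, 0.1547, 0.1306]
ee_rot: [-3.142, -0.0, 3.045]
wrist_force: [0.1, 0.2, -0.3]
width: 0.0588
```

Emit:
{"method": "arm_command", "body": {
  "plan": [0,0,0.1,0,0,0,1,0,0,0,0,0,0,1]
}}

```text
time: 22.28
tool_pos: [0.605, 0.1547, 0.1298]
ee_rot: [3.142, -0.0, 3.045]
wrist_force: [-0.2, -0.1, -0.9]
width: 0.059
```

Emit:
{"method": "arm_command", "body": {
  "plan": [0,0,0.1,0,0,0,1,0,0,0,0,0,0,1]
}}

```text
time: 22.52
tool_pos: [0.6051, 0.1548, 0.1292]
ee_rot: [3.141, 0.001, 3.045]
wrist_force: [0.0, 1.0, -0.6]
width: 0.0587
```

Emit:
{"method": "arm_command", "body": {
  "plan": [0,0,0.1,0,0,0,1,0,0,0,0,0,0,1]
}}

```text
time: 22.78
tool_pos: [0.6054, 0.1548, 0.1291]
ee_rot: [3.141, 0.002, 3.045]
wrist_force: [-1.2, 0.3, 3.7]
width: 0.0588
```

Emit:
{"method": "arm_command", "body": {
  "plan": [0,0,0,0,0,0,0,0,0,0,0,0,0,0,0,0,0,0,0,0,0,0,0,0,0,0,0,0,0,0,-2,0,0,0,0,0,0,-4,0,0,0,0,0,0,-4,0,0,0,0,0,0,-2,0,0,0,0]
}}

```text
time: 23.78
tool_pos: [0.6058, 0.1548, 0.2511]
ee_rot: [3.14, 0.004, 3.045]
wrist_force: [-0.7, 0.0, 0.3]
width: 0.0941
```

```bash
python3 -c "
from h import *
go(.4139,-.2519,.16)
T=tool();s=cams.snapshot('wrist');im=s['pixels'][:,:,::-1].copy()
for z in (.093,.173):
  uv=proj(s,[.6062,.1544,z],T);cv2.drawMarker(im,tuple(int(v) for v in uv),(255,0,255),0,9,1);print(uv)
cv2.imwrite('pics/w13.png',im)"
```

```text
t 23.77 rotvec deg [ 0.07  0.25 -0.01] then shift cm (target frame) [ 15.21 -42.33   9.11]
[254.53354258 170.52092757]
[254.44337644 188.27447689]
```

View pics/w13.png

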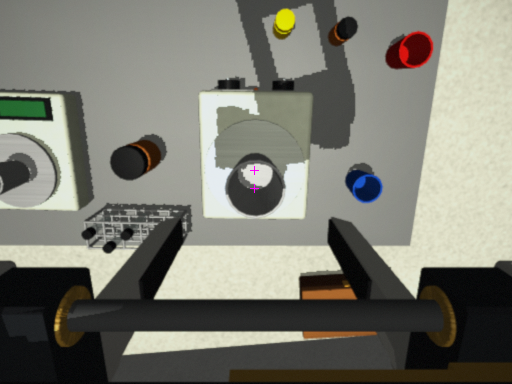

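```bash
python3 -c "
import cv2
im=cv2.imread('pics/w13.png')[75:230,185:330]
im=cv2.convertScaleAbs(im,alpha=1.0)
cv2.imwrite('pics/w13z.png',cv2.resize(im,None,fx=3.8,fy=3.8,interpolation=cv2.INTER_CUBIC))"
```

```text
(no output)
```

View pics/w13z.png

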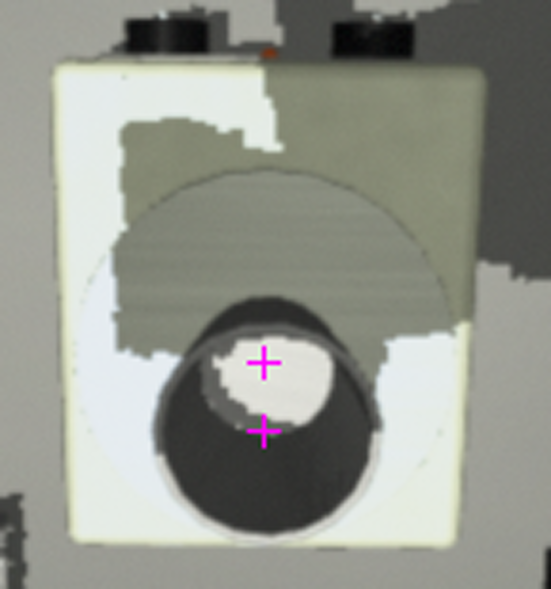

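The big beaker stands centred on the plate: rim centre agrees with the predicted centre to about 2 mm. Next is the cover.

Emit:
{"method": "arm_command", "body": {
  "plan": [1,-2.5,0,0,0,0,0,1.8,-5,0,0,0,0,0,1.9,-5.4,0,0,0,0,0,1.9,-5.4,0,0,0,0,0,1.9,-5.4,0,0,0,0,0,1.9,-5.4,0,0,0,0,0,1.9,-5.3,0,0,0,0,0,1.5,-4.3,1,0,0,0,0]
}}

```text
time: 24.82
tool_pos: [0.4295, -0.2191, 0.2379]
ee_rot: [-3.141, 0.001, 3.044]
wrist_force: [0.1, 0.6, 0.0]
width: 0.0941
```

Emit:
{"method": "arm_command", "body": {
  "plan": [1.2,-3,4,0,0,0,0,0.2,-0.7,4,0,0,0,0,0,0,0,0,0,0,0,0,0,0,0,0,0,0]
}}

```text
time: 25.32
tool_pos: [0.4136, -0.2527, 0.1591]
ee_rot: [-3.141, 0.002, 3.046]
wrist_force: [0.4, -0.2, 0.2]
width: 0.0939
```

```bash
python3 -c "
from h import *
go(.4139,-.2519,.018)
T=tool();s=cams.snapshot('wrist');im=s['pixels'][:,:,::-1].copy();
for z in (.007,.037):
  uv=proj(s,[.4139,-.2519,z],T);print(uv)
  cv2.drawMarker(im,tuple(int(v) for v in uv),(255,0,255),0,9,1)
cv2.imwrite('pics/w14.png',im)"
```

```text
t 25.32 rotvec deg [-0.03  0.09  0.01] then shift cm (target frame) [-0.02  0.08 14.11]
[255.78526922 171.75002261]
[255.81560589 177.59471641]
```

View pics/w14.png

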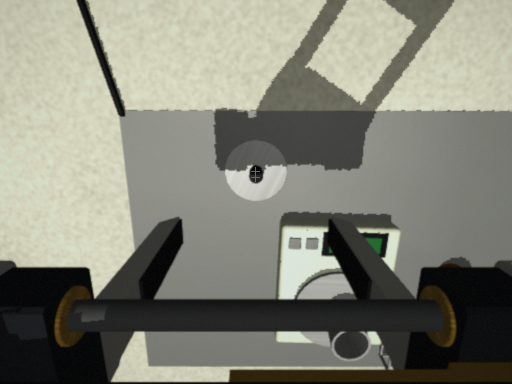

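Emit:
{"method": "arm_command", "body": {
  "plan": [0,0.1,3,0,0,0,0,0,0,4.5,0,0,0,0.2,0,0,4,0,0,0,0.2,0,0,1.8,0,0,0,0.3,0,0,0.5,0,0,0,0.3,0,0,0,0,0,0,0.3,0,0,0,0,0,0,0.3]
}}

```text
time: 26.25
tool_pos: [0.4144, -0.2525, 0.0217]
ee_rot: [-3.14, 0.003, 3.046]
wrist_force: [0.2, -0.2, 0.7]
width: 0.0655
```

Emit:
{"method": "arm_command", "body": {
  "plan": [0,0,0.2,0,0,0,0.6,0,0,0,0,0,0,1,0,0,0,0,0,0,1,0,0,0,0,0,0,1,0,0,0,0,0,0,1,0,0,0,0,0,0,1,0,0,0,0,0,0,1]
}}

```text
time: 27.12
tool_pos: [0.4131, -0.2517, 0.0178]
ee_rot: [3.141, -0.0, 3.045]
wrist_force: [1.0, -0.7, 0.1]
width: 0.0012
```

```bash
python3 -c "
from h import *
go(.4139,-.2519,.018)
T=tool();s=cams.snapshot('wrist');im=s['pixels'][:,:,::-1].copy();
cv2.imwrite('pics/w15.png',im)"
```

```text
t 27.12 rotvec deg [ 0.01 -0.   -0.01] then shift cm (target frame) [-0.08 -0.01 -0.02]
```

View pics/w15.png

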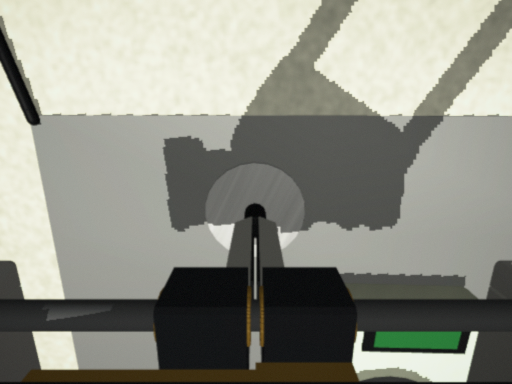

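```bash
python3 -c "
from h import *
T=tool();s=cams.snapshot('wrist')
for uv,z in [((255,209),.007),((255,163),.007),((206,209),.007),((304,209),.007),((255,211),.037)]:
  p=pos(s,uv,z,T); print(p.round(4),(np.linalg.inv(T)@np.append(p,1)).round(4))
print(proj(s,(T@[0,0,-.011,1])[:3],T),proj(s,(T@[0,0,0.008,1])[:3],T))
im=s['pixels'][:,:,::-1]
cv2.imwrite('pics/w15z.png',cv2.resize(im[140:300,170:340],None,fx=3.5,fy=3.5,interpolation=cv2.INTER_CUBIC))
im=cams.snapshot('top')['pixels'][:,:,::-1]
cv2.imwrite('pics/t3.png',cv2.resize(im[100:280,240:440],None,fx=3.3,fy=3.3,interpolation=cv2.INTER_CUBIC))
im=cams.snapshot('scene')['pixels'][:,:,::-1]
cv2.imwrite('pics/s3.png',cv2.resize(im[130:230,100:260],None,fx=5,fy=5,interpolation=cv2.INTER_CUBIC))
"
```

```text
[ 0.4106 -0.2514  0.007 ] [2.50e-03 1.00e-04 1.08e-02 1.00e+00]
[ 0.3756 -0.248   0.007 ] [3.77e-02 1.00e-04 1.08e-02 1.00e+00]
[ 0.4071 -0.2882  0.007 ] [ 0.0025 -0.0369  0.0108  1.    ]
[ 0.4142 -0.2146  0.007 ] [0.0025 0.0371 0.0108 1.    ]
[ 0.4014 -0.2505  0.037 ] [ 1.18e-02  1.00e-04 -1.92e-02  1.00e+00]
[254.83416453 223.07752031] [254.86818636 213.39807933]
```

View pics/w15z.png

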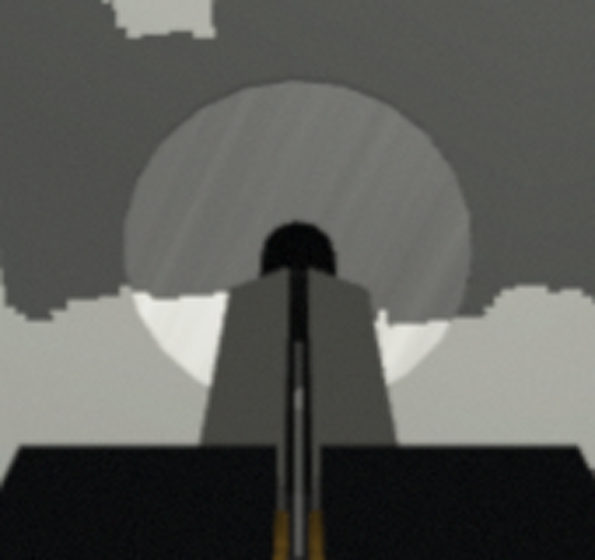

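View pics/s3.png

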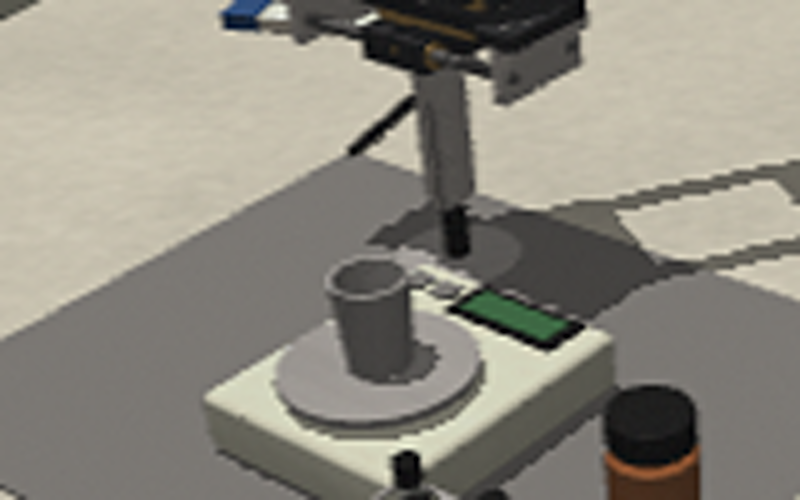

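```bash
python3 -c "
from h import *
T=tool();s=cams.snapshot('scene')
for z in (.008,0,-.011,-.019):
  p=(T@[0,0,z,1])[:3];print(z,p.round(4),(proj(s,p)-[100,130])*5)
for z in (.007,.037): print('knob',z,(proj(s,[.4139,-.2519,z])-[100,130])*5)
print(robot.get_obs()['width'])
"
```

```text
0.008 [ 0.4131 -0.2517  0.0099] [457.35431886 247.52125222]
0 [ 0.4131 -0.2517  0.0179] [456.01585601 236.00599534]
-0.011 [ 0.4131 -0.2517  0.0289] [454.1591323  220.03196172]
-0.019 [ 0.4131 -0.2517  0.0369] [452.79675566 208.31096626]
knob 0.007 [456.78213962 252.12988474]
knob 0.037 [451.70833651 208.60744194]
0.00038850677391038787
```

View pics/t3.png

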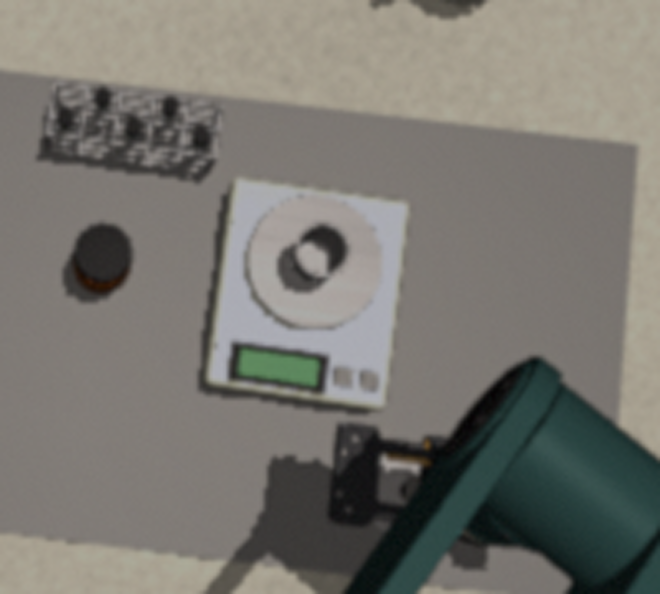

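The jaws shut fully (width about 0) without taking the knob. The scene view shows the knob standing at (455,205–255) in the zoom with the fingertips ending at its top. So the real fingertips sit about 20 mm behind the reported TCP, not 8 mm ahead, and both cameras agree. That also explains the high grips on jar and beakers. I'll raise, open and go about 22 mm lower.

Emit:
{"method": "arm_command", "body": {
  "plan": [0,0,-1.5,0,0,0,1,0,0,0,0,0,0,0.5,0,0,0,0,0,0,0.5,0,0,0,0,0,0,0.5,0,0,0,0,0,0,0.5,0,0,0,0,0,0,0.5]
}}

```text
time: 28.12
tool_pos: [0.4129, -0.2516, 0.0326]
ee_rot: [3.141, -0.0, 3.045]
wrist_force: [-0.6, -0.7, 0.7]
width: 0.0455
```

```bash
python3 -c "
from h import *
go(.4139,-.2519,-.004)
T=tool();s=cams.snapshot('wrist');im=s['pixels'][:,:,::-1].copy();
for z in (.007,.037):
  uv=proj(s,[.4139,-.2519,z],T);print(uv)
  cv2.drawMarker(im,tuple(int(v) for v in uv),(255,0,255),0,9,1)
cv2.imwrite('pics/w16.png',im)
im=cams.snapshot('scene')['pixels'][:,:,::-1]
cv2.imwrite('pics/s4.png',cv2.resize(im[130:230,100:260],None,fx=5,fy=5,interpolation=cv2.INTER_CUBIC))
"
```

```text
t 28.12 rotvec deg [ 0.02 -0.02 -0.01] then shift cm (target frame) [-0.1  -0.02  3.66]
[254.60503489 206.91916722]
[254.53270583 220.82656482]
```

View pics/w16.png

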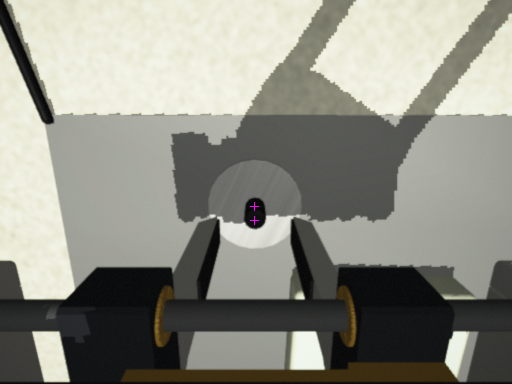

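View pics/s4.png

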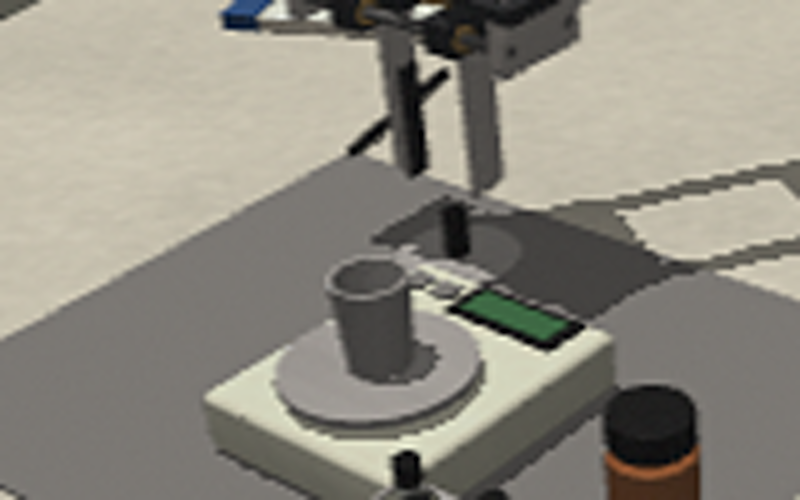

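Emit:
{"method": "arm_command", "body": {
  "plan": [-0.1,0,1.5,0,0,0,0.5,0,0,1.2,0,0,0,0.5,0,0,0.7,0,0,0,0.5,0,0,0.4,0,0,0,0.5,0,0,0,0,0,0,0.5,0,0,0,0,0,0,0.5]
}}

```text
time: 28.98
tool_pos: [0.4144, -0.2521, -0.0047]
ee_rot: [-3.141, 0.001, 3.045]
wrist_force: [-0.0, -0.3, -0.6]
width: 0.0473
```

Emit:
{"method": "arm_command", "body": {
  "plan": [0,0,0,0,0,0,1,0,0,0,0,0,0,1,0,0,0,0,0,0,1,0,0,0,0,0,0,1,0,0,0,0,0,0,1]
}}

```text
time: 29.6
tool_pos: [0.4141, -0.2518, -0.0051]
ee_rot: [3.142, 0.0, 3.045]
wrist_force: [-0.3, -0.0, 1.1]
width: 0.0155
```

```bash
python3 -c "
from h import *
im=cams.snapshot('scene')['pixels'][:,:,::-1]
cv2.imwrite('pics/s5.png',cv2.resize(im[130:230,100:260],None,fx=5,fy=5,interpolation=cv2.INTER_CUBIC))
"
```

```text
(no output)
```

View pics/s5.png

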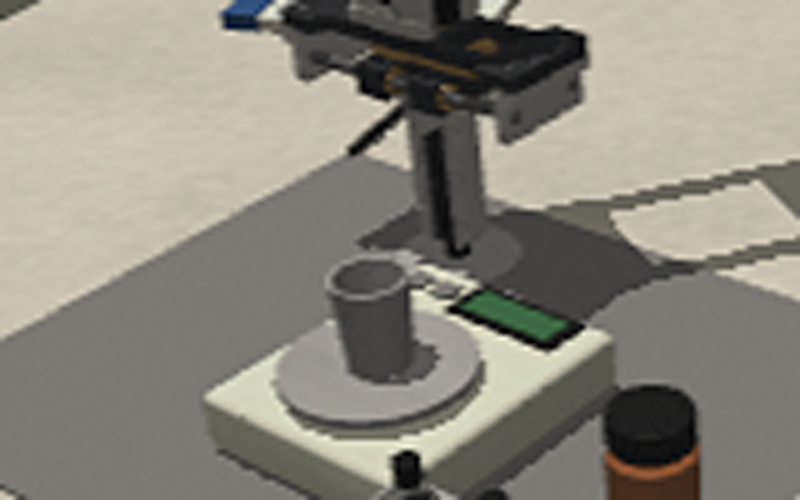

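The knob is gripped, width 15.5 mm. I'll lift it high and carry it to the hotplate.

Emit:
{"method": "arm_command", "body": {
  "plan": [0,0,-1,0,0,0,1,0,0,-3,0,0,0,1,0,0,-4,0,0,0,1,0,0,-4,0,0,0,1,0,0,-4,0,0,0,1,0,0,-3.5,0,0,0,1,0,0,-2,0,0,0,1,0,0,0,0,0,0,1]
}}

```text
time: 30.65
tool_pos: [0.4149, -0.2525, 0.2123]
ee_rot: [-3.139, 0.004, 3.045]
wrist_force: [0.5, -0.2, -0.9]
width: 0.0152
```

```bash
python3 -c "
from h import *
go(.6055,.1545,.205)
T=tool();s=cams.snapshot('wrist');im=s['pixels'][:,:,::-1].copy();
for z in (.0,-.0295):
  uv=proj(s,(T@[0,0,.008-z-.011,1])[:3],T)
  print(uv)
print(proj(s,(T@[0,0,.0081-.004,1])[:3],T),proj(s,(T@[0,0,.0081-.034,1])[:3],T))
cv2.imwrite('pics/w17.png',im)
"
```

```text
t 30.65 rotvec deg [-0.14  0.23 -0.01] then shift cm (target frame) [-15.07  42.34   0.73]
[254.84910916 218.79821713]
[254.89627172 205.38125264]
[254.86157316 215.25241633] [254.80283102 231.96358078]
```

View pics/w17.png

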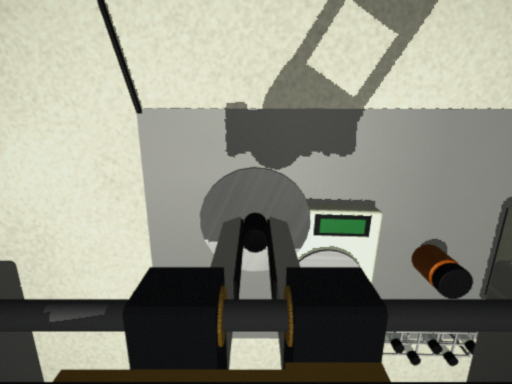

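Emit:
{"method": "arm_command", "body": {
  "plan": [-0.9,2.5,-1,0,0,0,1,-1.6,4.5,-0.5,0,0,0,1,-1.9,5.3,0,0,0,0,1,-1.9,5.3,0,0,0,0,1,-1.9,5.3,0,0,0,0,1,-1.9,5.3,0,0,0,0,1,-1.9,5.3,0,0,0,0,1,-1.5,4.3,0,0,0,0,1]
}}

```text
time: 31.7
tool_pos: [0.5844, 0.1136, 0.2225]
ee_rot: [-3.141, -0.004, 3.047]
wrist_force: [0.2, -0.2, -0.5]
width: 0.0153
```

Emit:
{"method": "arm_command", "body": {
  "plan": [-1,2.8,0,0,0,0,1,-0.5,1.4,0,0,0,0,1,0,0,0,0,0,0,1,0,0,0,0,0,0,1]
}}

```text
time: 32.2
tool_pos: [0.6034, 0.1506, 0.2247]
ee_rot: [-3.141, -0.001, 3.044]
wrist_force: [0.1, -0.5, -0.5]
width: 0.0151
```

```bash
python3 -c "
from h import *
go(.606,.1547,.166)
T=tool();s=cams.snapshot('wrist');im=s['pixels'][:,:,::-1].copy();
print(proj(s,[.606,.1547,.173],T))
cv2.imwrite('pics/w18.png',im)
im=cams.snapshot('scene')['pixels'][:,:,::-1]
cv2.imwrite('pics/s6.png',cv2.resize(im[110:290,200:400],None,fx=3.3,fy=3.3,interpolation=cv2.INTER_CUBIC))
"
```

```text
t 32.2 rotvec deg [-0.04 -0.03 -0.08] then shift cm (target frame) [-0.22  0.43  5.87]
[259.7952264 198.5883707]
```

View pics/w18.png

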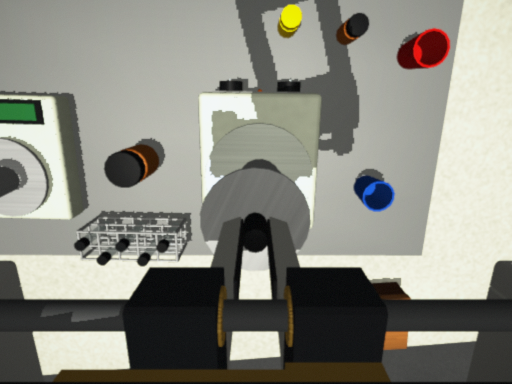

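View pics/s6.png

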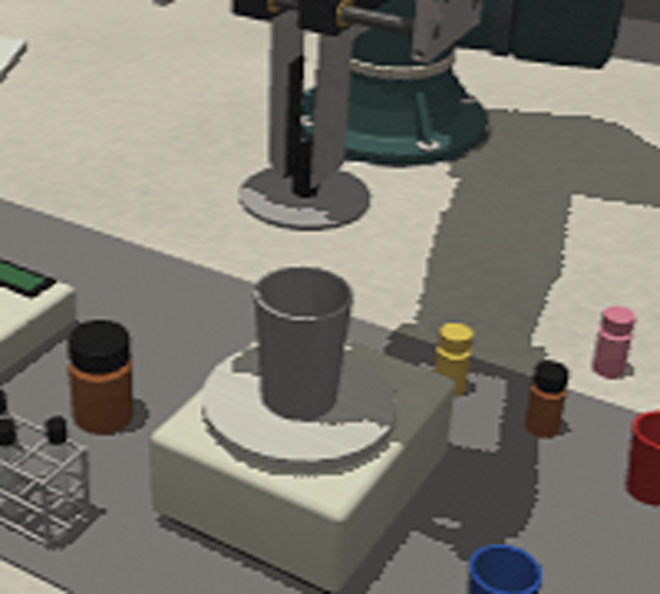

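Emit:
{"method": "arm_command", "body": {
  "plan": [-0.2,0.4,0,0,0,0,1,0,0,1,0,0,0,1,0,0,1.5,0,0,0,1,0,0,1.5,0,0,0,1,0,0,0.8,0,0,0,1,0,0,0.3,0,0,0,1,0,0,0,0,0,0,1,0,0,0,0,0,0,1]
}}

```text
time: 33.3
tool_pos: [0.6065, 0.1557, 0.1747]
ee_rot: [3.141, 0.001, 3.045]
wrist_force: [0.1, -0.0, 0.8]
width: 0.0149
```

```bash
python3 -c "
from h import *
go(.606,.1547,.166)
s=cams.snapshot('scene')
im=s['pixels'][:,:,::-1]
cv2.imwrite('pics/s7.png',cv2.resize(im[130:270,220:360],None,fx=4.2,fy=4.2,interpolation=cv2.INTER_CUBIC))
T=tool();print((proj(s,(T@[0,0,.0081,1])[:3])-[220,130])*4.2)
"
```

```text
t 33.3 rotvec deg [ 0.03  0.08 -0.01] then shift cm (target frame) [ 0.04 -0.1   0.87]
[303.8708382  295.59411048]
```

View pics/s7.png

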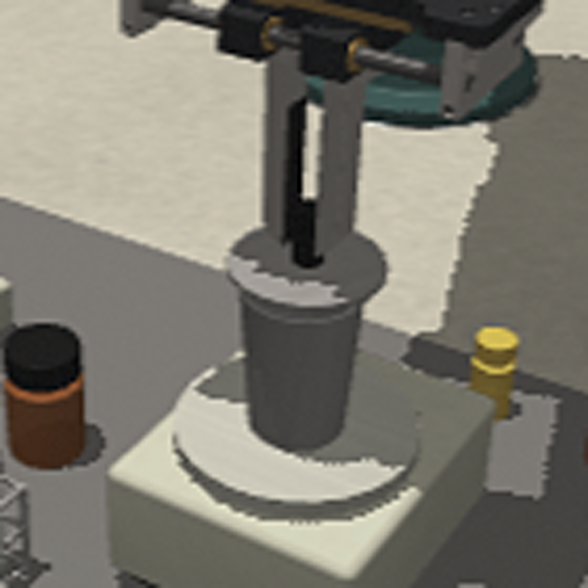

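Emit:
{"method": "arm_command", "body": {
  "plan": [0,-0.1,0.3,0,0,0,1,0,0,0.2,0,0,0,1,0,0,0.1,0,0,0,1,0,0,0,0,0,0,1]
}}

```text
time: 33.85
tool_pos: [0.6059, 0.1546, 0.1677]
ee_rot: [3.142, -0.0, 3.045]
wrist_force: [0.8, -0.2, -0.3]
width: 0.0156
```

Emit:
{"method": "arm_command", "body": {
  "plan": [0,0,0.1,0,0,0,1,0,0,0,0,0,0,1]
}}

```text
time: 34.1
tool_pos: [0.606, 0.1546, 0.1668]
ee_rot: [3.142, -0.0, 3.045]
wrist_force: [0.2, 0.4, -1.1]
width: 0.0153
```

Emit:
{"method": "arm_command", "body": {
  "plan": [0,0,0.1,0,0,0,1,0,0,0,0,0,0,1]
}}

```text
time: 34.35
tool_pos: [0.6059, 0.1546, 0.1658]
ee_rot: [3.142, -0.0, 3.045]
wrist_force: [0.1, -0.2, -0.0]
width: 0.0148
```

Emit:
{"method": "arm_command", "body": {
  "plan": [0,0,0.1,0,0,0,1,0,0,0,0,0,0,1]
}}

```text
time: 34.6
tool_pos: [0.6061, 0.1546, 0.1652]
ee_rot: [3.141, 0.001, 3.045]
wrist_force: [-1.0, -0.3, 0.8]
width: 0.0152
```

Emit:
{"method": "arm_command", "body": {
  "plan": [0,0,0.1,0,0,0,1,0,0,0,0,0,0,1]
}}

```text
time: 34.85
tool_pos: [0.6063, 0.1547, 0.1651]
ee_rot: [3.141, 0.002, 3.045]
wrist_force: [-1.4, -0.3, 5.7]
width: 0.0151
```

Contact at 5.7 N. I'll release a little, then lift straight up.

Emit:
{"method": "arm_command", "body": {
  "plan": [0,0,0,0,0,0,0.6,0,0,0,0,0,0,0.6,0,0,0,0,0,0,0.6,0,0,0,0,0,0,0.6,0,0,-1,0,0,0,0.6,0,0,-3,0,0,0,0.6,0,0,-4,0,0,0,0.6,0,0,-1,0,0,0,0.6]
}}

```text
time: 35.85
tool_pos: [0.6074, 0.1549, 0.2584]
ee_rot: [3.14, 0.007, 3.045]
wrist_force: [-0.4, 0.5, 0.7]
width: 0.0374
```

```bash
python3 -c "
from h import *
go(.4491,.2811,.24)
cv2.imwrite('pics/w19.png',cams.snapshot('wrist')['pixels'][:,:,::-1])
s=cams.snapshot('scene')
im=s['pixels'][:,:,::-1]
cv2.imwrite('pics/s8.png',cv2.resize(im[130:270,220:360],None,fx=4.2,fy=4.2,interpolation=cv2.INTER_CUBIC))
"
```

```text
t 35.85 rotvec deg [ 0.11  0.41 -0.01] then shift cm (target frame) [16.96 11.05  1.84]
```

View pics/w19.png

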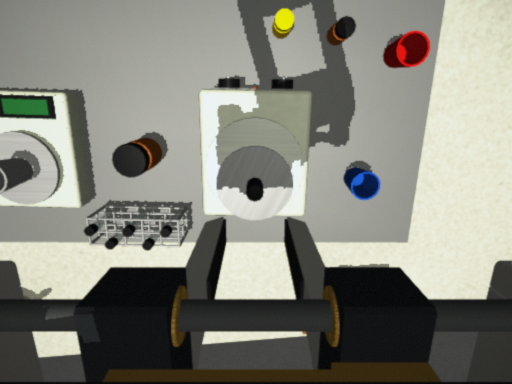

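View pics/s8.png

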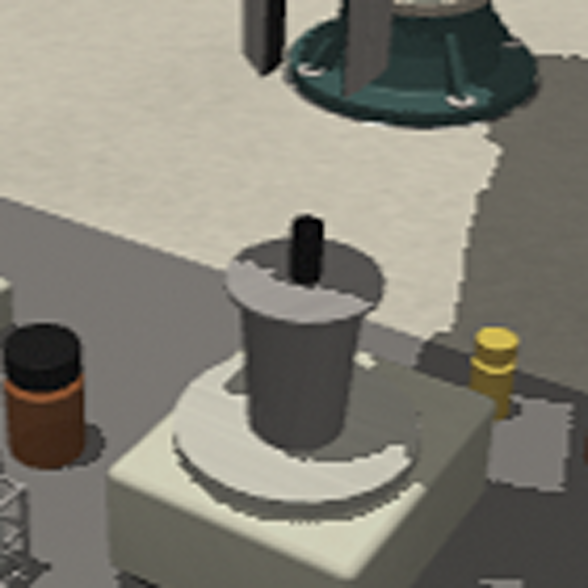

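The cover lies flat and centred on the beaker. Last is the vial.

Emit:
{"method": "arm_command", "body": {
  "plan": [2,1.3,0,0,0,0,0.4,3.5,2.2,0,0,0,0,0.4,4,2.6,0,0,0,0,0.4,4,2.6,1,0,0,0,0.4,2.5,1.7,3,0,0,0,0.4,1,0.6,4,0,0,0,0.4,0,0,3,0,0,0,0.4,0,0,0,0,0,0,0.4]
}}

```text
time: 36.95
tool_pos: [0.4442, 0.2792, 0.139]
ee_rot: [-3.137, -0.008, 3.046]
wrist_force: [0.5, 0.6, -0.4]
width: 0.0564
```

```bash
python3 -c "
from h import *
go(.4491,.2811,.0)
T=tool();s=cams.snapshot('wrist');im=s['pixels'][:,:,::-1].copy();uv=proj(s,[.4491,.2811,.055],T);print(uv)
cv2.drawMarker(im,tuple(int(v) for v in uv),(255,0,255),0,9,1)
cv2.imwrite('pics/w20.png',im)"
```

```text
t 36.95 rotvec deg [-0.29 -0.48  0.02] then shift cm (target frame) [-0.47  0.24 13.9 ]
[257.7536815  191.82579968]
```

View pics/w20.png

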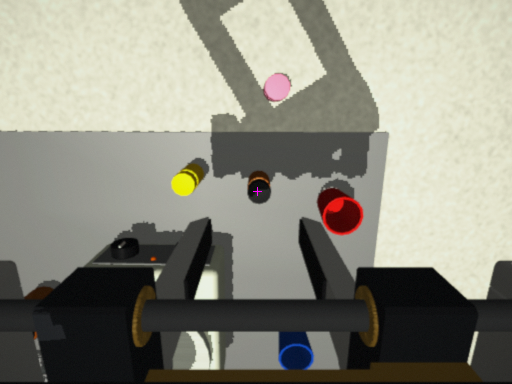

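Emit:
{"method": "arm_command", "body": {
  "plan": [-0.4,0.2,2,0,0,0,0.4,0,0,4,0,0,0,0.4,0,0,4,0,0,0,0.4,0,0,2.5,0,0,0,0.4,0,0,1,0,0,0,0.4,0,0,0,0,0,0,0.4,0,0,0,0,0,0,0.4]
}}

```text
time: 37.88
tool_pos: [0.453, 0.2827, 0.0108]
ee_rot: [3.14, 0.003, 3.045]
wrist_force: [-0.2, -0.4, 0.6]
width: 0.0566
```

```bash
python3 -c "
from h import *
go(.4491,.2811,.0)
T=tool();s=cams.snapshot('wrist');im=s['pixels'][:,:,::-1].copy();uv=proj(s,[.4491,.2811,.055],T);print(uv)
cv2.imwrite('pics/w21.png',im)
im=cams.snapshot('scene')['pixels'][:,:,::-1]
cv2.imwrite('pics/s9.png',cv2.resize(im[130:270,300:440],None,fx=4.2,fy=4.2,interpolation=cv2.INTER_CUBIC))"
```

```text
t 37.88 rotvec deg [ 0.11  0.17 -0.02] then shift cm (target frame) [ 0.37 -0.19  1.08]
[251.52138101 239.27732763]
```

View pics/w21.png

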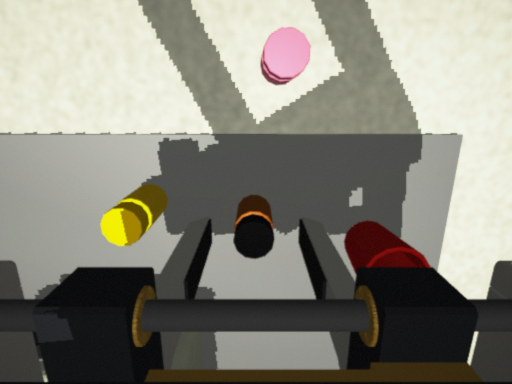

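View pics/s9.png

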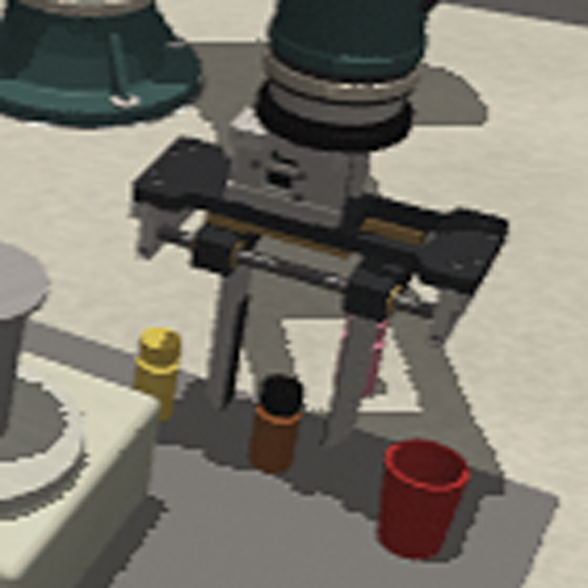

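The vial is between the fingers at (254,235). I'll correct by 3 mm and go 12 mm lower to hold the body.

Emit:
{"method": "arm_command", "body": {
  "plan": [0.3,-0.1,0.6,0,0,0,0.4,0,0,0.6,0,0,0,0.4,0,0,0,0,0,0,0.4,0,0,0,0,0,0,1,0,0,0,0,0,0,1,0,0,0,0,0,0,1,0,0,0,0,0,0,1,0,0,0,0,0,0,1]
}}

```text
time: 38.98
tool_pos: [0.4486, 0.2815, -0.003]
ee_rot: [3.141, 0.0, 3.045]
wrist_force: [-0.5, 0.3, 0.8]
width: 0.0243
```

Emit:
{"method": "arm_command", "body": {
  "plan": [0,0,0,0,0,0,1,0,0,0,0,0,0,1]
}}

```text
time: 39.22
tool_pos: [0.4486, 0.2814, -0.003]
ee_rot: [3.141, 0.0, 3.045]
wrist_force: [-0.1, 0.6, 1.1]
width: 0.024
```

Emit:
{"method": "arm_command", "body": {
  "plan": [0,0,-1,0,0,0,1,0,0,-3,0,0,0,1,0,0,-4,0,0,0,1,0,0,-3,0,0,0,1,0,0,-1.5,0,0,0,1,0,0,0,0,0,0,1]
}}

```text
time: 39.98
tool_pos: [0.449, 0.2816, 0.123]
ee_rot: [3.14, 0.002, 3.045]
wrist_force: [-0.1, -0.2, -0.1]
width: 0.0245
```

```bash
python3 -c "
from h import *
go(.441,-.153,.12)
s=cams.snapshot('wrist');cv2.imwrite('pics/w22.png',s['pixels'][:,:,::-1])"
```

```text
t 39.98 rotvec deg [ 0.07  0.11 -0.02] then shift cm (target frame) [ -3.36 -43.34   0.3 ]
```

View pics/w22.png

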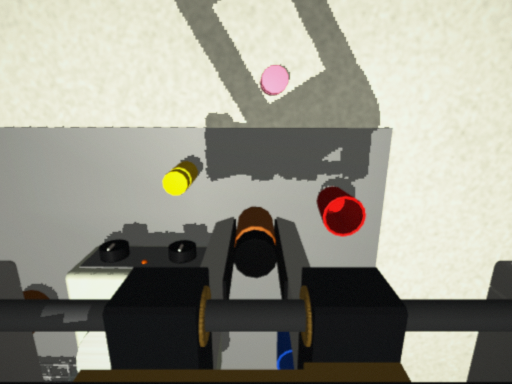

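The vial is held upright. I'll carry it to the front of the balance.

Emit:
{"method": "arm_command", "body": {
  "plan": [-0.2,-2.5,0,0,0,0,1,-0.4,-5,0,0,0,0,1,-0.4,-5.5,0,0,0,0,1,-0.5,-5.5,0,0,0,0,1,-0.5,-5.5,0,0,0,0,1,-0.4,-5.5,0,0,0,0,1,-0.4,-5.5,0,0,0,0,1,-0.3,-4.5,0,0,0,0,1]
}}

```text
time: 41.02
tool_pos: [0.4399, -0.1164, 0.1198]
ee_rot: [3.141, -0.003, 3.044]
wrist_force: [0.6, 1.1, -0.9]
width: 0.0247
```

Emit:
{"method": "arm_command", "body": {
  "plan": [-0.2,-2.5,0,0,0,0,1,0,-1.3,0,0,0,0,1,0,0,0,0,0,0,1,0,0,0,0,0,0,1]
}}

```text
time: 41.52
tool_pos: [0.4396, -0.1518, 0.1214]
ee_rot: [3.141, -0.001, 3.046]
wrist_force: [0.4, 0.2, 0.2]
width: 0.0244
```

```bash
python3 -c "
from h import *
go(.441,-.153,-.003)
s=cams.snapshot('wrist');cv2.imwrite('pics/w23.png',s['pixels'][:,:,::-1])"
```

```text
t 41.52 rotvec deg [ 0.05 -0.04  0.05] then shift cm (target frame) [-0.15 -0.11 12.44]
```

View pics/w23.png

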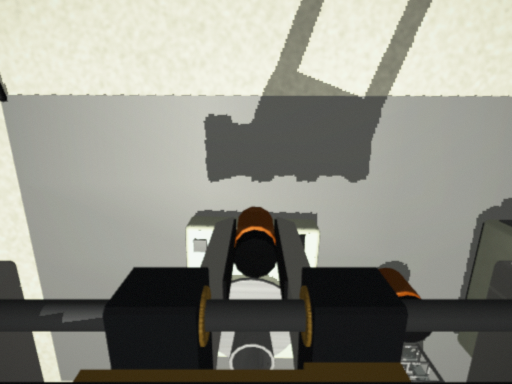

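Emit:
{"method": "arm_command", "body": {
  "plan": [-0.1,-0.1,2,0,0,0,1,0,0,4,0,0,0,1,0,0,3,0,0,0,1,0,0,1.7,0,0,0,1,0,0,0.9,0,0,0,1,0,0,0.3,0,0,0,1,0,0,0,0,0,0,1,0,0,0,0,0,0,1]
}}

```text
time: 42.58
tool_pos: [0.4414, -0.1543, 0.0039]
ee_rot: [-3.141, 0.002, 3.045]
wrist_force: [1.0, 0.1, -0.9]
width: 0.0247
```

Emit:
{"method": "arm_command", "body": {
  "plan": [0,0,0.2,0,0,0,1,0,0,0,0,0,0,1]
}}

```text
time: 42.82
tool_pos: [0.4406, -0.1539, 0.0009]
ee_rot: [3.142, 0.0, 3.045]
wrist_force: [-0.4, -1.0, 0.0]
width: 0.0246
```

Emit:
{"method": "arm_command", "body": {
  "plan": [0,0,0.1,0,0,0,1,0,0,0,0,0,0,1]
}}

```text
time: 43.08
tool_pos: [0.4405, -0.1539, -0.0002]
ee_rot: [3.141, -0.0, 3.045]
wrist_force: [-0.2, 0.3, -0.2]
width: 0.0243
```

Emit:
{"method": "arm_command", "body": {
  "plan": [0,0,0.2,0,0,0,1,0,0,0,0,0,0,1]
}}

```text
time: 43.32
tool_pos: [0.4404, -0.1538, -0.0024]
ee_rot: [3.141, -0.0, 3.045]
wrist_force: [-0.2, 0.2, -0.3]
width: 0.0245
```

Emit:
{"method": "arm_command", "body": {
  "plan": [0,0,0.1,0,0,0,1,0,0,0,0,0,0,1]
}}

```text
time: 43.58
tool_pos: [0.4407, -0.154, -0.003]
ee_rot: [-3.142, 0.0, 3.045]
wrist_force: [-0.7, 0.9, 1.2]
width: 0.0244
```

Emit:
{"method": "arm_command", "body": {
  "plan": [0,0,0.1,0,0,0,1,0,0,0,0,0,0,1]
}}

```text
time: 43.82
tool_pos: [0.4408, -0.1539, -0.003]
ee_rot: [-3.142, 0.0, 3.045]
wrist_force: [-1.7, 0.9, 6.0]
width: 0.0244
```

Contact. Release, lift, and back off towards the robot side.

Emit:
{"method": "arm_command", "body": {
  "plan": [0,0,0,0,0,0,0.5,0,0,0,0,0,0,0.5,0,0,0,0,0,0,0.5,0,0,0,0,0,0,0.5,0,0,-1.5,0,0,0,0.5,0,0,-4,0,0,0,0.5,0,0,-5,0,0,0,0.5,0,0,-5,0,0,0,0.5]
}}

```text
time: 44.82
tool_pos: [0.4406, -0.1539, 0.1535]
ee_rot: [-3.141, 0.001, 3.045]
wrist_force: [1.2, 0.1, 0.8]
width: 0.0469
```

Emit:
{"method": "arm_command", "body": {
  "plan": [3,-1,-2,0,0,0,0.5,4,-4,0,0,0,0,0.5,3,-5,0,0,0,0,0.5,0,-5.5,0,0,0,0,0.5,0,-5,0,0,0,0,0.5,0,-3,0,0,0,0,0.5,0,0,0,0,0,0,0.5,0,0,0,0,0,0,0.5]
}}

```text
time: 45.82
tool_pos: [0.3187, -0.3775, 0.1714]
ee_rot: [3.141, 0.001, 3.046]
wrist_force: [0.0, 0.6, 0.3]
width: 0.047
```

```bash
python3 -c "
from h import *
print(robot.get_obs()['tool_pos'],robot.get_obs()['time'])
im=cams.snapshot('top')['pixels'][:,:,::-1]
cv2.imwrite('pics/t9.png',im)
cv2.imwrite('pics/t9z.png',cv2.resize(im[100:280,180:440],None,fx=3,fy=3,interpolation=cv2.INTER_CUBIC))
im=cams.snapshot('scene')['pixels'][:,:,::-1]
cv2.imwrite('pics/s10.png',cv2.resize(im[110:290,90:370],None,fx=2.8,fy=2.8,interpolation=cv2.INTER_CUBIC))"
```

```text
[ 0.31868805 -0.37753571  0.1714458 ] 45.825
```

View pics/t9z.png

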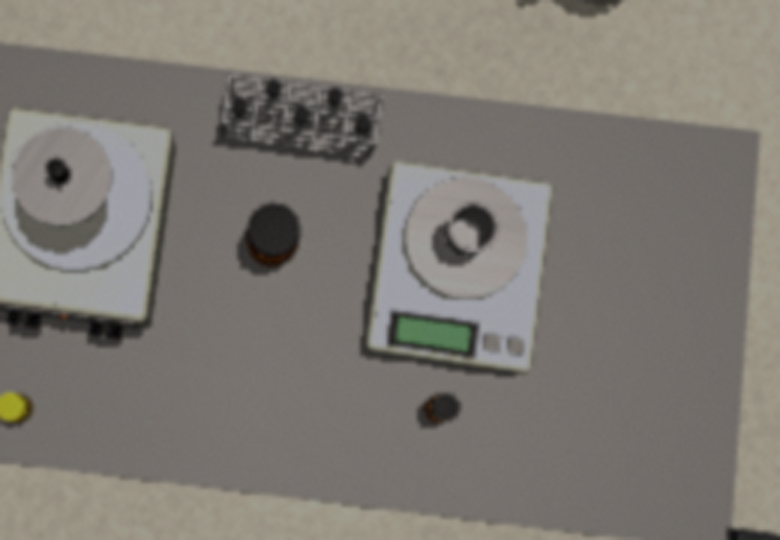

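View pics/s10.png

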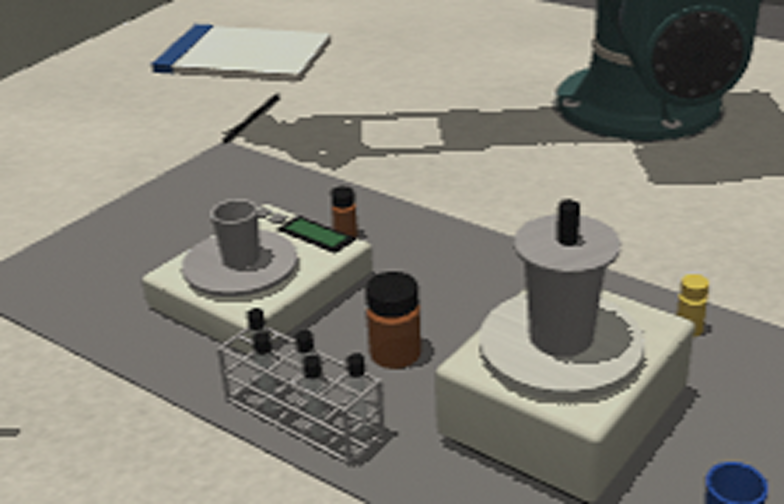

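```bash
python3 -c "
from h import *
s=cams.snapshot('top')
pl=np.array([.6062,.1544]);pa=np.array([.5851,-.1697])
a=np.radians(-6);X=np.array([np.cos(a),np.sin(a)])
P={n:pos(s,(u/3+179.7,v/3+99.7),z)[:2] for n,u,v,z in [('cover',62,176,.177),('small',473,229,.105),('jar',273,233,.075),('vial',444,407,.055),('plate',78,195,.093),('pan',466,237,.053)]}
for k,p in P.items():print(k,p.round(4),'plate',np.linalg.norm(p-pl).round(4),'pan',np.linalg.norm(p-pa).round(4),'x,y rel pan',((p-pa)@X).round(4),((p-pa)@[-X[1],X[0]]).round(4),'mat x',((p-[.537,-.0035])@X).round(4))
print(robot.get_obs()['qvel'].round(4))
"
```

```text
cover [0.6047 0.1547] plate 0.0015 pan 0.325 x,y rel pan -0.0144 0.3247 mat x 0.0508
small [ 0.5836 -0.1675] plate 0.3227 pan 0.0026 x,y rel pan -0.0017 0.002 mat x 0.0635
jar [ 0.5817 -0.0071] plate 0.1633 pan 0.1627 x,y rel pan -0.0204 0.1614 mat x 0.0448
vial [ 0.4424 -0.1517] plate 0.3472 pan 0.1438 x,y rel pan -0.1438 0.0029 mat x -0.0785
plate [0.6065 0.1532] plate 0.0013 pan 0.3236 x,y rel pan -0.0125 0.3233 mat x 0.0527
pan [ 0.5856 -0.1701] plate 0.3251 pan 0.0007 x,y rel pan 0.0006 -0.0003 mat x 0.0658
[ 0.0031  0.0016 -0.0015 -0.0019 -0.0017  0.0013]
```

All the measured positions are well within tolerance, so I'm handing in.

```bash
python3 -c "
from bench import close_job
print(close_job())"
```

```text
the job is handed in; nothing more can be done
None
```

The bench is set out and the job was handed in after about 46 s of the 134 s allowed. The system reports no verdict.

Positions from the last top view, all well inside their limits:

| Thing | Result |
|---|---|
| Cover on the big beaker | about 1.5 mm from the plate centre |
| Big beaker on the hotplate | rim within about 2 mm of the plate centre (wrist view, before the cover went on) |
| Small beaker on the balance | about 3 mm from the pan centre |
| Jar on the mat | 163 mm from both centres, about 45 mm along the mat's x |
| Vial on the mat | 144 mm in front of the pan centre (about 4 cm from the balance's front edge), 3 mm aside |

In the scene view everything stands upright, the gripper is clear, and the rack looks where it was. I judged the rack by eye and did not measure it.

- **Missed grasp:** the first grip on the cover closed just above the knob. Both cameras showed the fingertips about 20 mm behind the reported TCP, not 8 mm ahead of it as the description says. I went lower and the second grip held. By the same offset, I had gripped the jar and both beakers higher up than planned.
- **Setting down:** I lowered each thing in small steps until the force or height reading showed contact, and released it there; nothing was dropped.

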